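# Ready the model-painting bench: bottles onto the roller mixer, cups into the tray

### The job

Get the bench ready for painting. First lay every paint bottle that stands on the bench on its side on the roller mixer, end to end in the groove between the two rollers, and only when all are on, flip the mixer's toggle switch over to start it. Then unstack the mixing cups, stand them upright side by side in the grey paint tray, and carry the loaded tray level over to the cutting mat, setting it down wholly on the mat without disturbing the model parts and the cement jar.

Things in the scene. Friction and masses are not known exactly. Their poses are not given: they have to be found in the camera images.
- bottle1: white plastic paint bottle with a black screw cap, 50 to 100 g; round body 38 mm in diameter, 60 mm high, cap 23 mm in diameter, 80 mm high in all, mass centre 34 mm up. Origin at the centre of its underside, z along the bottle towards the cap. Starts upright on the table between the robot and the mixer, 65 mm or more from the next. Two or three bottles are present (None if absent).
- bottle2: white plastic paint bottle with a black screw cap, 50 to 100 g; round body 38 mm in diameter, 60 mm high, cap 23 mm in diameter, 80 mm high in all, mass centre 34 mm up. Origin at the centre of its underside, z along the bottle towards the cap. Starts upright on the table between the robot and the mixer, 65 mm or more from the next. Two or three bottles are present (None if absent).
- bottle3: white plastic paint bottle with a black screw cap, 50 to 100 g; round body 38 mm in diameter, 60 mm high, cap 23 mm in diameter, 80 mm high in all, mass centre 34 mm up. Origin at the centre of its underside, z along the bottle towards the cap. Starts upright on the table between the robot and the mixer, 65 mm or more from the next. Two or three bottles are present (None if absent).
- mixer: fixed two-roller bottle mixer. Origin on the table under the middle of the rollers; y along the rollers, x across them, away from the robot. Base plate 104 mm (x) by 370 mm (y), 12 mm high; bearing plate 70 mm wide, 50 mm high at y = -151 mm; grey drive housing 104 x 60 mm, 72 mm high, centred on y = +182 mm, toggle switch on top. The rollers stand still, also after switching on.
- groove (a point): middle of the groove between the mixer's two black rubber rollers, at mixer (0, 0, 54.5) mm: where the axis of a lying bottle comes to rest. Rollers: 20 mm in diameter, axes along the mixer's y at x = -15.5 and +15.5 mm, 30 mm above the table (tops at 40), from y = -143 to +149 mm. Three bottles fit end to end, caps pointing either way.
- mixer_switch (a joint): toggle switch on top of the mixer's drive housing: 0 = off, lever leaning to the mixer's -x (towards the robot) by 0.45 rad; 0.9 = on, leaning to +x. Pivot at mixer (0, 182, 77) mm; it turns about the mixer's y axis with a little friction (about 1.5 N at the tip) and stays where it is left
- switch_tip (a point): middle of the rounded tip (9 mm thick) of the steel toggle lever, 34 mm from its pivot; about 108 mm above the table and 15 mm to the mixer's -x when off, 15 mm to +x when on
- cup1: white plastic mixing cup, about 15 g, 34 mm high, tapering from 44 mm outside diameter at the rim to 31 mm at the foot, wall 1.5 mm, inner floor raised 15 mm above the foot. Origin at the centre of its underside, z up towards the mouth. The three cups start nested in one upright stack on the table, cup1 lowest; each stands 15 mm higher than the one below, loosely. 
- cup2: white plastic mixing cup, about 15 g, 34 mm high, tapering from 44 mm outside diameter at the rim to 31 mm at the foot, wall 1.5 mm, inner floor raised 15 mm above the foot. Origin at the centre of its underside, z up towards the mouth. The three cups start nested in one upright stack on the table, cup1 lowest; each stands 15 mm higher than the one below, loosely. 
- cup3: white plastic mixing cup, about 15 g, 34 mm high, tapering from 44 mm outside diameter at the rim to 31 mm at the foot, wall 1.5 mm, inner floor raised 15 mm above the foot. Origin at the centre of its underside, z up towards the mouth. The three cups start nested in one upright stack on the table, cup1 lowest; each stands 15 mm higher than the one below, loosely. 
- tray: grey plastic paint tray, open box 160 mm (its x) by 66 mm (its y), 20 mm high, walls and floor 3 mm thick, about 140 g. Origin at the centre of its underside, z up. Starts empty on the table to the right; it holds three cups in a row and can be gripped across its 66 mm width.
- tray_corner_a (a point): corner of the tray's underside at its x = +80, y = +33 mm
- tray_corner_b (a point): corner of the tray's underside at its x = +80, y = -33 mm
- tray_corner_c (a point): corner of the tray's underside at its x = -80, y = +33 mm
- tray_corner_d (a point): corner of the tray's underside at its x = -80, y = -33 mm
- mat: fixed grey-blue cutting mat, 300 mm (its x) by 220 mm (its y), 3 mm thick. Origin at the centre of its underside on the table, x away from the robot. Two model parts lie on its far end (beyond x = +75 mm); the rest is clear.
- cabin: bystander: pale green model cabin part with a strip of yellow masking tape, 50 x 40 x 30 mm, on the far end of the mat; origin at the centre of its underside
- hull: bystander: dark brown model hull half with a pale post, 70 x 44 x 23 mm, on the far end of the mat; origin at the centre of its underside
- cement: bystander: square amber glass jar of model cement with a white cap, 42 x 42 mm, 56 mm high, standing beyond the mat; origin at the centre of its underside
Not all that is in view belongs to the job. Leave any green look-alike of the bottle1 alone.

How it is judged:
By the outcome, as a careful person would: the job done as asked, in the order asked, and still so for the second after the job is handed in, with the robot touching nothing.
Of bottle1, bottle2, bottle3 only 2 to 3 are there at a start; the rules pass over those that are not, and their reading is None.
At some moment in a run one of tray may be knocked a few centimetres aside while the robot is not near it.
It also fails if it takes over 192 s, if anything falls off the work surface, if the arm or the gripper's body presses on something with over 40 N, if the wrist force passes 120 N, or if a joint passes its speed limit or range.

### The arm

A 6-joint arm with a two-finger parallel gripper is mounted at the origin on the work surface. World frame = base frame: x ahead of the robot, y to its left, z up, the work surface at z = 0. Lengths are in mm, angles in rad, forces in N, time in s.
With the tool pointing down it reaches from about 350 to 775 mm from the base axis. Payload 7.3 kg.
Tool frame: the origin (TCP) lies at the very end of the fingers, on their centre line; the grasp point (between the pads) lies 19 mm behind it; z points along the fingers, y is the line along which they close (so a half turn about z gives the same grasp; the last joint's range is limited). The gripper opens to 92 mm and grips with 3 to 60 N. Pads are 19 mm wide; open, the fingers measure 130 mm over their backs; the gripper's body (75 mm by 190 mm) begins 47 mm behind the grasp point.
Start: joints at [1.179, 0.342, 1.524, -0, 1.275, -0.146], TCP at [127.733, 509.244, 226.741] pointing down, gripper open.
Joint ranges: [-2.53, 2.53], [-0.77, 2.02], [0.04, 2.7], [-1, 4.14], [0.28, 2.66], [-3.11, 3.11]. Speed limits (rad/s): [2.57, 2.57, 3.14, 3.14, 3.14, 3.14].

### API

Orientations are given as [roll, pitch, yaw] about the fixed x, y, z axes, in that order (R = Rz(yaw) Ry(pitch) Rx(roll)).
In Python, from plant import * gives the robot as it stands.
- The arm moves only by the tool arm_command, never from a script. Its arguments are lists of equal length, an entry for each row: "gripper": the finger opening in mm, from 0 to 91.8; "dp": the shift along the tool's x, y, z in units of 25 mm (1.0 is 25 mm), a list of three; "twist": the turn about the tool's z in units of 5 degrees (1.0 is 5 degrees). A call has exactly 5 rows; each row shifts and turns the commanded pose from where the row before left it, along the tool's axes as they then stand; what a row does not reach is not made up. A row lasts 1/8 s, in which the tool goes at most 62.5 mm and 10.7 degrees, less where a joint would pass 70% of its speed; a pose out of reach is approached as far as the arm can. A call is refused whole if a number of a shift passes 1 or a number of a turn 1, either way. A call with a gripper value outside its range is refused whole. The fingers move at their own pace and stop on an object; the grip force is fixed at half the most. Time passes only in rows, so rows that do not move let the fingers close, or fill a call up. It gives the time, the measured TCP pose, the force, the opening and the grip force at its end, in the units of the state.
- get_obs(): the state, without advancing time (a new reading comes with each control period).
- capture(name): name is "scene" or "top" or "wrist"; returns the picture (400x640x3 uint8, red, green, blue); there is no depth.
- get_calibration(name): a dict with "mtx" (3x3 intrinsics, pixels), "position" and "attitude" of the camera in the world; the wrist camera has in their place "mount" (4x4, takes a point from camera to tool coordinates, whose origin is the TCP and whose axes are the flange's). Camera axes: x right, y down, z forward; pixel columns grow to the right and rows downward; lengths in mm; the calibration is good to about 2 mm. A picture is of the moment at which its call begins: read the wrist's pose just before it. get_calibration takes no time and is no camera call.
- close_job(): hands the job in; it is judged then, once.
The state is a dict: "time": time; "joint_positions": joint angles; "dq": joint speeds; "tau": joint torques, N m; "tool_pos": TCP position; "tcp_rot": TCP orientation; "contact_force": force on the tool from outside, world axes, zero at the start; "moment": the same for the moment, N m; "grip_width": finger opening in mm; "finger_force": force on a finger pad.
Only numpy, scipy, OpenCV 4.12 (cv2) and the standard library are available. Lean on these libraries where they do the work, as an engineer would, in place of code of your own. Each camera call takes 0.05 s, during which the arm holds its last target. There are 200 camera calls.

## Working session

There is one attempt and no reset: what is moved stays moved. The work goes in short steps, Python scripts to look and compute and a tool call to move; the robot and the scene stay as the last step left them, time stands still between calls to the robot, and variables do not carry over. Pictures are saved under pics/ and viewed, at most 16 in all, crops included, and the job is handed in when it is done.

Besides the shell and the picture viewer there is one more tool, called after ">>>" as name([rows], argument=value, ...), one row to a line, values as JSON. arm_command: Moves the arm, as the interface text tells. Its arguments: {"type":"object","properties":{"gripper":{"type":"array"},"dp":{"type":"array"},"twist":{"type":"array"}},"required":["gripper","dp","twist"]}

```bash
mkdir -p pics; cat > h.py <<'E'
from plant import *
import numpy as np, cv2
from scipy.spatial.transform import Rotation as Ro
def cam(n,o=None):
    c=get_calibration(n); K=np.array(c["mtx"])
    if "mount" in c:
        M=np.array(c["mount"]); o=o or get_obs()
        R=Ro.from_euler('xyz',o["tcp_rot"]).as_matrix()
        return K,R@M[:3,:3],R@M[:3,3]+np.array(o["tool_pos"])
    a=np.array(c["attitude"],float)
    R=a if a.shape==(3,3) else Ro.from_euler('xyz',a).as_matrix()
    return K,R,np.array(c["position"],float)
def ray(C,u,v,z):
    K,R,p=C; d=R@np.linalg.inv(K)@np.array([u,v,1.]); return p+d*(z-p[2])/d[2]
def proj(C,P):
    K,R,p=C; q=K@(R.T@(np.array(P,float)-p)); return q[:2]/q[2]
def snap(n,f):
    o=get_obs(); im=capture(n); cv2.imwrite('pics/%s.png'%f,im[:,:,::-1]); return im,cam(n,o)
E
python3 - <<'E'
from h import *
print(get_obs())
for n in("scene","top","wrist"): print(n,get_calibration(n))
for n in("scene","top"): snap(n,n+"0")
E
```

```text
{'time': 0.0, 'joint_positions': array([ 1.17901715e+00,  3.42727086e-01,  1.52505553e+00,  1.41270317e-06,
        1.27535863e+00, -1.45991139e-01]), 'dq': array([ 0.00101721,  0.00080163,  0.00083737,  0.00015686,  0.00259084,
       -0.00104935]), 'tau': array([-1.30930664e-03, -4.31251681e+01, -2.44216830e+01,  7.17673148e-02,
        5.60577388e-02, -1.27595540e-04]), 'tool_pos': array([127.55750114, 508.8424791 , 226.0292435 ]), 'tcp_rot': array([-3.14006073e+00, -2.26615655e-04,  2.89580403e+00]), 'contact_force': array([ 0.97256163, -0.17219605, -0.6957256 ]), 'moment': array([-0.04576181,  0.01288238, -0.03063518]), 'finger_force': 0.0, 'grip_width': 91.86715146006432}
scene {'mtx': array([[365.44787102,   0.        , 317.37219984],
       [  0.        , 365.44787102, 202.53215426],
       [  0.        ,   0.        ,   1.        ]]), 'position': array([1019.1805011 , -607.04843148,  623.67195664]), 'attitude': array([-2.21574202, -0.01980003,  0.6914861 ])}
top {'mtx': array([[482.94502318,   0.        , 317.29278867],
       [  0.        , 482.94502318, 193.48688562],
       [  0.        ,   0.        ,   1.        ]]), 'position': array([ 263.73512513,  -29.07034462, 1545.60439141]), 'attitude': array([-2.93446691e+00, -2.46498087e-03, -1.60710895e+00])}
wrist {'mtx': array([[337.61231438,   0.        , 323.88486557],
       [  0.        , 337.61231438, 200.4080373 ],
       [  0.        ,   0.        ,   1.        ]]), 'mount': array([[-3.09490484e-04, -9.55792012e-01, -2.94043421e-01,
         8.08939269e+01],
       [ 9.99999926e-01, -2.28871433e-04, -3.08583587e-04,
         8.17307477e-01],
       [ 2.27643589e-04, -2.94043495e-01,  9.55792013e-01,
        -1.59239925e+02],
       [ 0.00000000e+00,  0.00000000e+00,  0.00000000e+00,
         1.00000000e+00]])}
```

View pics/scene0.png

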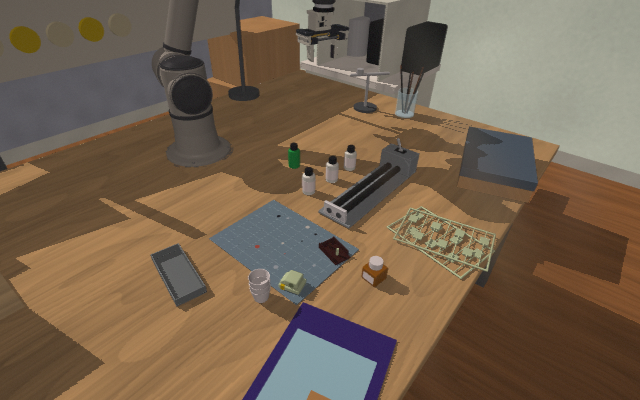

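View pics/top0.png

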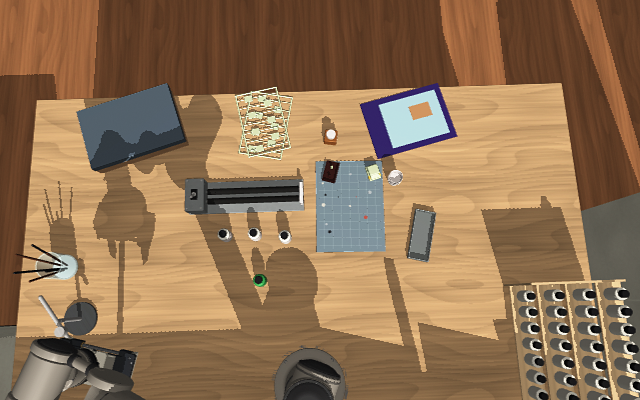

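```bash
python3 - <<'E'
from h import *
im=cv2.imread('pics/top0.png'); C=cam("top")
cv2.imwrite('pics/topc.png',cv2.resize(im[150:290,180:445],None,fx=3,fy=3,interpolation=cv2.INTER_CUBIC))
g=im.max(2); m=((g<45)*255).astype(np.uint8); m[:222]=0;m[300:]=0;m[:,:205]=0;m[:,310:]=0
n,l,s,c=cv2.connectedComponentsWithStats(m)
for i in range(1,n):
    if s[i,4]>15: print('dark',c[i],s[i],ray(C,*c[i],80)[:2])
w=((im.min(2)>150)*255).astype(np.uint8)
n,l,s,c=cv2.connectedComponentsWithStats(w)
for i in range(1,n):
    if s[i,4]>15 and s[i,4]<600 and 140<c[i][1]<290: print('white',c[i].round(1),s[i],ray(C,*c[i],60)[:2])
hsv=cv2.cvtColor(im,cv2.COLOR_BGR2HSV)
gr=((hsv[:,:,1]<45)&(g>50)&(g<140)).astype(np.uint8)*255
sub=np.zeros_like(gr);sub[195:275,400:445]=gr[195:275,400:445]
cs,_=cv2.findContours(sub,0,2);k=max(cs,key=cv2.contourArea);r=cv2.minAreaRect(k);print('tray',r,[ray(C,*p,20)[:2].round() for p in cv2.boxPoints(r)],ray(C,*r[0],20))
E
```

```text
dark [252.54054054 232.08108108] [250 229   6   7  37] [458.29205926 157.79310295]
dark [222.14285714 233.23809524] [219 230   7   8  42] [458.08025201 250.34940929]
dark [283.63157895 234.92105263] [281 232   7   7  38] [446.1902064  63.2717619]
dark [257.86666667 279.2       ] [255 276   7   8  45] [316.15245943 143.1303906 ]
white [373.7 172.2] [368 165  13  16 138] [ 638.07726822 -225.5923704 ]
white [394.7 176.8] [388 170  15  16 145] [ 620.69041868 -291.13425351]
white [323.  204.5] [321 203   5   4  16] [539.75937415 -60.62878146]
white [255.4 236. ] [248 228  13  13  72] [448.60492263 151.66890924]
white [226.1 235.7] [219 230  12  10  32] [452.79732652 242.05182532]
white [285.2 238.8] [279 232  12  12  66] [436.55069195  60.11414422]
white [ 64.3 267. ] [ 43 252  34  28 427] [374.77115141 733.2082635 ]
white [ 45.  257.3] [ 38 254  15   8  61] [406.37995463 794.12534798]
white [616.6 283.1] [612 280  13   8  56] [ 265.72963493 -940.34355157]
tray ((421.25677490234375, 234.95945739746094), (21.20747184753418, 50.470489501953125), 9.462321281433105) [array([ 367., -317.]), array([ 524., -356.]), array([ 510., -422.]), array([ 353., -382.])] [ 437.8205727  -369.19541608   20.        ]
```

View pics/topc.png

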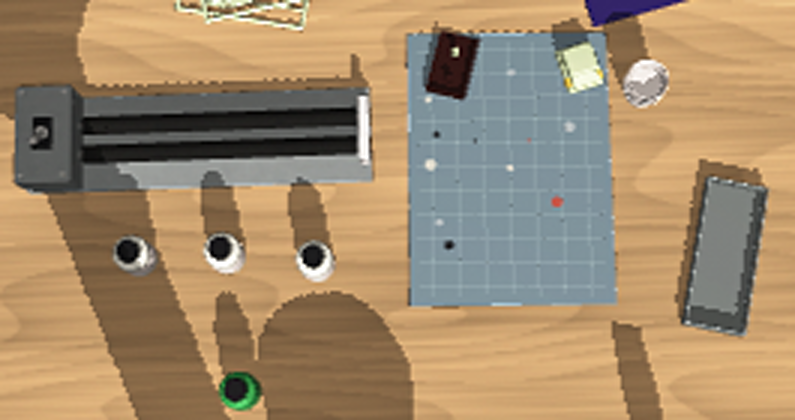

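```bash
python3 - <<'E'
from h import *
C=cam("top")
def q(n,x,y,z): print(n,ray(C,180+(x+.5)/3-.5,150+(y+.5)/3-.5,z).round(0))
for n,x,y,z in [('hTL',17,88,72),('hTR',80,86,72),('hBR',78,184,72),('hBL',17,184,72),('bearT',363,96,50),('bearB',363,162,50),('strip L',85,138,25),('strip R',355,131,25),('baseTR',370,90,12),('baseBR',373,179,12),('matTL',407,33,3),('matTR',605,33,3),('matBR',617,303,3),('matBL',409,305,3),('switch',38,131,108)]: q(n,x,y,z)
E
```

```text
hTL [634. 368.  72.]
hTR [634. 302.  72.]
hBR [530. 303.  72.]
hBL [532. 366.  72.]
bearT [618.   7.  50.]
bearB [547.   9.  50.]
strip L [588. 307.  25.]
strip R [586.  18.  25.]
baseTR [633.   0.  12.]
baseBR [535.   0.  12.]
matTL [699. -42.   3.]
matTR [ 691. -261.    3.]
matBR [ 394. -255.    3.]
matBL [400. -34.   3.]
switch [580. 336. 108.]
```

>>> arm_command([
  [0,0,0],
  [0,0,0],
  [0,0,0],
  [0,0,0],
  [0,0,0],
], gripper=[80,80,80,80,80], twist=[1,1,1,1,1])

```text
time: 0.72
tool_pos: [127.6, 509.0, 226.3]
tcp_rot: [-3.141, 0.0, 2.457]
contact_force: [0.0, -0.1, 1.1]
grip_width: 79.9
finger_force: 0.0
```

>>> arm_command([
  [0,0,0],
  [0,0,0],
  [0,0,0],
  [0,0,0],
  [0,0,0],
], gripper=[80,80,80,80,80], twist=[1,1,1,1,1])

```text
time: 1.35
tool_pos: [127.6, 509.0, 226.3]
tcp_rot: [-3.141, 0.001, 2.02]
contact_force: [0.1, -0.2, 0.0]
grip_width: 80.0
finger_force: 0.0
```

>>> arm_command([
  [0,0,0],
  [0,0,0],
  [0,0,0],
  [0,0,0],
  [0,0,0],
], gripper=[80,80,80,80,80], twist=[1,1,1,1,1])

```text
time: 1.98
tool_pos: [127.7, 509.0, 226.3]
tcp_rot: [-3.141, 0.001, 1.584]
contact_force: [-0.2, 0.2, -0.2]
grip_width: 80.1
finger_force: 0.0
```

>>> arm_command([
  [-1,1,0],
  [-1,1,0],
  [-1,1,0],
  [-1,1,0],
  [-1,1,0],
], gripper=[80,80,80,80,80], twist=[0.2,0,0,0,0])

```text
time: 2.6
tool_pos: [253.5, 383.5, 226.5]
tcp_rot: [-3.141, 0.0, 1.569]
contact_force: [0.4, 1.1, 0.9]
grip_width: 79.7
finger_force: 0.0
```

>>> arm_command([
  [-1,1,0],
  [-1,1,0],
  [-1,1,0],
  [-1,1,0],
  [-1,1,0],
], gripper=[80,80,80,80,80], twist=[0,0,0,0,0])

```text
time: 3.22
tool_pos: [378.4, 258.3, 226.5]
tcp_rot: [-3.141, 0.0, 1.569]
contact_force: [0.4, 1.3, 0.3]
grip_width: 79.8
finger_force: 0.0
```

>>> arm_command([
  [-1,1,0],
  [-1,1,0],
  [-1,1,0],
  [-1,1,0],
  [0,0,0],
], gripper=[80,80,80,80,80], twist=[0,0,0,0,0])

```text
time: 3.85
tool_pos: [478.7, 157.6, 226.1]
tcp_rot: [-3.141, 0.0, 1.566]
contact_force: [-0.0, 0.5, -0.6]
grip_width: 79.9
finger_force: 0.0
```

Motion is precise. Wrist view now.

```bash
python3 - <<'E'
from h import *
im,C=snap("wrist","w1")
hsv=cv2.cvtColor(im,cv2.COLOR_RGB2HSV)
for t in (40,):
  m=((im.max(2)<t)*255).astype(np.uint8)
  n,l,s,c=cv2.connectedComponentsWithStats(m)
  for i in range(1,n):
    if s[i,4]>80: print('dark',c[i].round(),s[i],ray(C,*c[i],80)[:2].round())
for p in [(458,250,80),(458,158,80),(446,63,80),(583,338,72),(583,5,50)]: print(proj(C,p).round())
E
```

```text
dark [418.  40.] [408  17  21  59 786] [556. 282.]
dark [450.  40.] [439  17  24  52 822] [582. 283.]
dark [261. 360.] [    0   258   640   142 33580] [407. -40.]
dark [419. 283.] [407 276  23  11  88] [575.  56.]
dark [481. 331.] [ 459  290   47   60 1031] [646.  -3.]
dark [562. 334.] [ 507  314  107   30 1032] [734.  -7.]
[300.  82.]
[303. 187.]
[293. 277.]
[455. -35.]
[416. 308.]
```

View pics/w1.png

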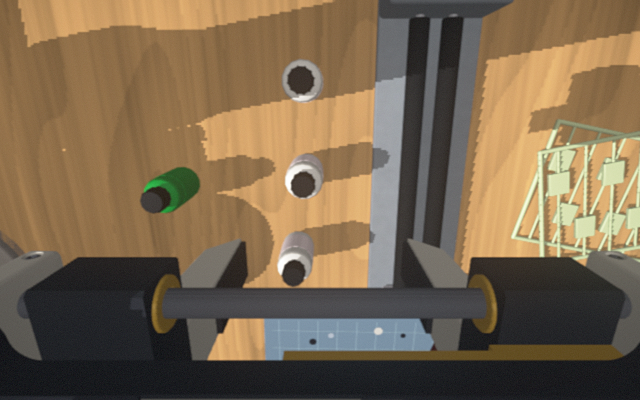

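```bash
python3 - <<'E'
from h import *
C=cam("wrist")
for n,u,v,z in [('b3',301,80,80),('b2',303,185,80),('b1',293,272,80),('b1base',297,240,40),('b2edge',304,175,60),('r1',420,20,38),('r2',453,20,38),('r1',406,180,38),('r2',436,180,38),('r1',404,220,38),('r2',431,220,38)]: print(n,ray(C,u,v,z).round(1))
im=cv2.imread('pics/w1.png').astype(int)
for v in (30,60,100,140,180,220):
    g=im[v,390:480].max(1); d=np.where(g<50)[0]+390
    s=np.split(d,np.where(np.diff(d)>3)[0]+1); print(v,[(ray(C,a[0],v,36)[:2].round(0),ray(C,a[-1],v,36)[:2].round(0)) for a in s if len(a)>5])
E
```

```text
b3 [457.4 252.9  80. ]
b2 [457.1 160.5  80. ]
b1 [444.9  69.6  80. ]
b1base [446.4  87.1  40. ]
b2edge [456.9 165.5  60. ]
r1 [565.8 306.6  38. ]
r2 [596.3 306.5  38. ]
r1 [563.2 154.7  38. ]
r2 [594.9 154.6  38. ]
r1 [564.1 109.7  38. ]
r2 [593.7 109.6  38. ]
30 [(array([557., 299.]), array([575., 299.])), (array([588., 298.]), array([605., 298.]))]
60 [(array([558., 273.]), array([574., 272.])), (array([587., 272.]), array([606., 272.]))]
100 []
140 []
180 []
220 []
```

>>> arm_command([
  [-0.73,-0.27,0.8],
  [-0.73,-0.27,0.8],
  [-0.73,-0.27,0.8],
  [-0.73,-0.27,0.8],
  [-0.73,-0.27,0.8],
], gripper=[80,80,80,80,80], twist=[0,0,0,0,0])

```text
time: 4.53
tool_pos: [442.7, 68.5, 126.2]
tcp_rot: [-3.141, -0.0, 1.571]
contact_force: [1.0, 0.2, -0.9]
grip_width: 80.0
finger_force: 0.0
```

>>> arm_command([
  [0,0,0.77],
  [0,0,0.77],
  [0,0,0.77],
  [0,0,0.77],
  [0,0,0.77],
], gripper=[80,80,80,80,80], twist=[0,0,0,0,0])

```text
time: 5.15
tool_pos: [443.1, 69.0, 30.0]
tcp_rot: [-3.141, -0.0, 1.57]
contact_force: [-0.2, 0.2, 0.1]
grip_width: 80.2
finger_force: 0.0
```

>>> arm_command([
  [0,0,0],
  [0,0,0],
  [0,0,0],
  [0,0,0],
  [0,0,0],
], gripper=[60,45,30,30,30], twist=[0,0,0,0,0])

```text
time: 5.78
tool_pos: [444.3, 68.0, 30.9]
tcp_rot: [3.14, -0.0, 1.569]
contact_force: [-0.0, -0.4, 3.2]
grip_width: 37.4
finger_force: 30.0
```

>>> arm_command([
  [0,0,-0.8],
  [0,0,-0.8],
  [0,0,-0.8],
  [0,0,-0.8],
  [0,0,-0.8],
], gripper=[30,30,30,30,30], twist=[0,0,0,0,0])

```text
time: 6.4
tool_pos: [443.4, 68.0, 131.0]
tcp_rot: [-3.141, -0.0, 1.569]
contact_force: [0.2, -0.5, -0.3]
grip_width: 37.7
finger_force: 30.0
```

>>> arm_command([
  [0.4,0.9,0],
  [0.4,0.9,0],
  [0.4,0.9,0],
  [0.4,0.9,0],
  [0.4,0.9,0],
], gripper=[30,30,30,30,30], twist=[0,0,0,0,0])

```text
time: 7.02
tool_pos: [556.7, 118.1, 130.2]
tcp_rot: [-3.141, -0.0, 1.569]
contact_force: [-0.5, 0.0, -1.2]
grip_width: 37.6
finger_force: 30.0
```

>>> arm_command([
  [0.36,0.97,0],
  [0,0,0],
  [0,0,0.5],
  [0,0,0.5],
  [0,0,0.5],
], gripper=[30,30,30,30,30], twist=[0,0,0,0,0])

```text
time: 7.65
tool_pos: [579.8, 126.5, 91.8]
tcp_rot: [-3.14, 0.0, 1.569]
contact_force: [-0.2, -0.0, -0.6]
grip_width: 37.8
finger_force: 30.0
```

```bash
python3 - <<'E'
from h import *
print(get_obs()["tool_pos"]); im,C=snap("wrist","w2")
cv2.imwrite('pics/w2c.png',cv2.resize(im[0:400,160:520,::-1],None,fx=1.4,fy=1.4))
E
```

```text
[579.79219218 126.54393822  91.78392795]
```

View pics/w2c.png

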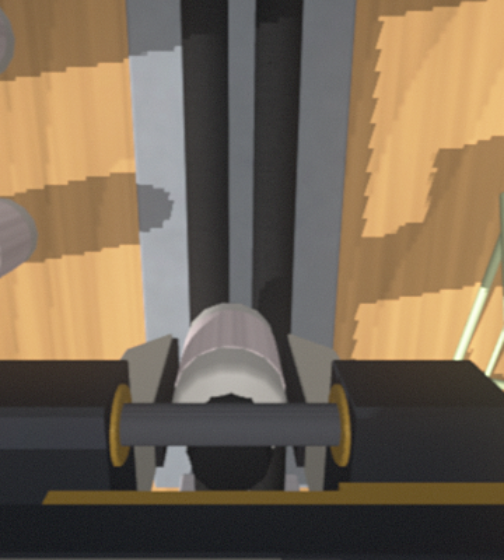

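```bash
python3 - <<'E'
from h import *
C=cam("wrist")
for u,v,z in [(241.5,10,38),(240.7,250,38),(234.5,310,62)]: print(ray(C,160+u/1.4,v/1.4,z).round(1))
E
```

```text
[582.9 254.8  38. ]
[583.1 156.9  38. ]
[580.1 136.6  62. ]
```

>>> arm_command([
  [0,0.1,0.4],
  [0,0,0.3],
  [0,0,0.1],
  [0,0,0],
  [0,0,0],
], gripper=[30,30,30,30,30], twist=[0,0,0,0,0])

```text
time: 8.32
tool_pos: [583.4, 126.8, 73.3]
tcp_rot: [3.141, -0.0, 1.569]
contact_force: [0.7, 0.3, -0.9]
grip_width: 37.6
finger_force: 30.0
```

>>> arm_command([
  [0,0,0.05],
  [0,0,0],
  [0,0,0],
  [0,0,0],
  [0,0,0],
], gripper=[30,30,30,42,46], twist=[0,0,0,0,0])

```text
time: 8.95
tool_pos: [583.2, 126.8, 71.9]
tcp_rot: [3.141, -0.0, 1.569]
contact_force: [0.0, -0.7, -0.3]
grip_width: 45.1
finger_force: 0.0
```

>>> arm_command([
  [0,0,0],
  [0,0,0],
  [0,0,-0.5],
  [0,0,-0.8],
  [0,0,-0.8],
], gripper=[50,50,50,50,50], twist=[0,0,0,0,0])

```text
time: 9.57
tool_pos: [583.3, 126.8, 125.7]
tcp_rot: [3.141, -0.0, 1.569]
contact_force: [0.2, 0.2, 0.4]
grip_width: 49.7
finger_force: 0.0
```

```bash
python3 - <<'E'
from h import *
im,C=snap("scene","s1")
cv2.imwrite('pics/s1c.png',cv2.resize(im[100:260,260:460,::-1],None,fx=3,fy=3))
E
```

```text
(no output)
```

View pics/s1c.png

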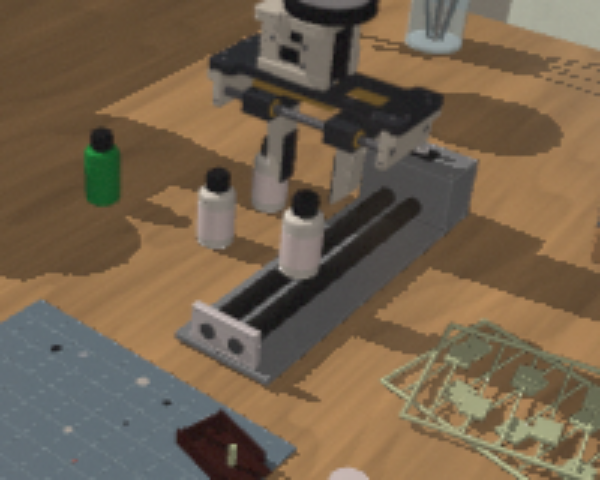

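>>> arm_command([
  [0.8,0,0],
  [0.8,0,0],
  [0,0,0.6],
  [0,0,0.6],
  [0,0,0.5],
], gripper=[40,28,28,28,28], twist=[0,0,0,0,0])

```text
time: 10.25
tool_pos: [582.4, 166.3, 79.6]
tcp_rot: [-3.139, 0.0, 1.569]
contact_force: [0.4, -0.2, -0.3]
grip_width: 28.2
finger_force: 0.0
```

>>> arm_command([
  [-0.4,0,0],
  [-0.3,0,0],
  [-0.3,0,0],
  [-0.3,0,0],
  [-0.3,0,0],
], gripper=[28,28,28,28,28], twist=[0,0,0,0,0])

```text
time: 10.88
tool_pos: [583.6, 126.2, 82.3]
tcp_rot: [3.14, -0.0, 1.569]
contact_force: [0.9, 0.5, 0.6]
grip_width: 28.2
finger_force: 0.4
```

>>> arm_command([
  [-0.3,0,0],
  [-0.2,0,0],
  [0,0,0],
  [0,0,0],
  [0,0,0],
], gripper=[28,28,28,28,28], twist=[0,0,0,0,0])

```text
time: 11.5
tool_pos: [583.0, 114.5, 81.7]
tcp_rot: [-3.142, -0.0, 1.57]
contact_force: [0.6, -0.1, -0.4]
grip_width: 27.7
finger_force: 0.0
```

```bash
python3 - <<'E'
from h import *
im,C=snap("scene","s2")
im2,C2=snap("wrist","w3")
a=cv2.resize(im[100:260,260:460,::-1],None,fx=2,fy=2); b=im2[80:400,140:540,::-1]
cv2.imwrite('pics/s2c.png',np.hstack([a,b]))
E
```

```text
(no output)
```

View pics/s2c.png

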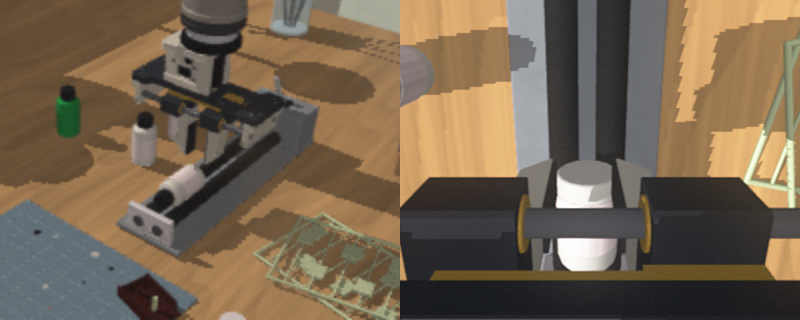

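```bash
python3 - <<'E'
from h import *
C=cam("wrist"); print(ray(C,324,242,60).round(1), proj(C,(583,108,60)))
C=cam("scene"); im=cv2.imread('pics/s2.png'); 
print(ray(C,260+183/2,100+0,50)[:2])
for y in (0,8,14,20): print(y,proj(C,(583,y,54.5)))
E
```

```text
[582.2 114.3  60. ] [325.38330175 251.80640863]
[193.94423778 631.68655424]
0 [332.88149653 205.35470859]
8 [334.77483347 203.93638028]
14 [336.18175966 202.88242987]
20 [337.57762427 201.83676586]
```

>>> arm_command([
  [0.9,0,0],
  [0,0,0.5],
  [0,0,0.45],
  [-0.3,0,0],
  [-0.2,0,0],
], gripper=[20,10,10,10,10], twist=[0,0,0,0,0])

```text
time: 12.22
tool_pos: [583.2, 123.2, 57.8]
tcp_rot: [-3.141, 0.0, 1.569]
contact_force: [-0.0, 0.0, -0.4]
grip_width: 9.9
finger_force: 0.0
```

>>> arm_command([
  [-0.2,0,0],
  [-0.2,0,0],
  [-0.2,0,0],
  [-0.15,0,0],
  [0,0,0],
], gripper=[10,10,10,10,10], twist=[0,0,0,0,0])

```text
time: 12.85
tool_pos: [583.0, 105.2, 58.0]
tcp_rot: [-3.141, 0.0, 1.569]
contact_force: [0.5, 0.5, 0.6]
grip_width: 10.0
finger_force: 0.0
```

>>> arm_command([
  [0.4,0,-0.4],
  [0,0,-0.8],
  [0,0,-0.9],
  [0,0,-0.9],
  [0,0,0],
], gripper=[10,10,10,10,10], twist=[0,0,0,0,0])

```text
time: 13.48
tool_pos: [584.2, 116.3, 135.2]
tcp_rot: [3.137, -0.0, 1.57]
contact_force: [0.6, -0.1, 1.0]
grip_width: 10.1
finger_force: 0.0
```

>>> arm_command([
  [0.36,-1,0],
  [0.36,-1,0],
  [0.36,-1,0],
  [0.36,-1,0],
  [0.36,-1,0],
], gripper=[30,50,80,80,80], twist=[0,0,0,0,0])

```text
time: 14.1
tool_pos: [456.7, 161.2, 132.1]
tcp_rot: [-3.14, 0.0, 1.57]
contact_force: [-0.7, -0.2, 0.7]
grip_width: 55.1
finger_force: 0.0
```

>>> arm_command([
  [0,0,0.6],
  [0,0,0.9],
  [0,0,0.9],
  [0,0,0.9],
  [0,0,0.8],
], gripper=[80,80,80,80,80], twist=[0,0,0,0,0])

```text
time: 14.72
tool_pos: [457.3, 160.9, 28.9]
tcp_rot: [-3.14, 0.0, 1.57]
contact_force: [-0.5, -0.5, -0.5]
grip_width: 79.8
finger_force: 0.0
```

>>> arm_command([
  [0,0,0],
  [0,0,0],
  [0,0,0],
  [0,0,0],
  [0,0,0],
], gripper=[60,45,30,30,30], twist=[0,0,0,0,0])

```text
time: 15.35
tool_pos: [458.4, 160.8, 30.9]
tcp_rot: [3.141, -0.0, 1.569]
contact_force: [-0.9, 0.0, 2.4]
grip_width: 37.3
finger_force: 30.0
```

>>> arm_command([
  [0,0,-0.8],
  [0,0,-0.8],
  [0,0,-0.8],
  [0,0,-0.8],
  [0,0,-0.8],
], gripper=[30,30,30,30,30], twist=[0,0,0,0,0])

```text
time: 15.98
tool_pos: [457.9, 160.7, 131.1]
tcp_rot: [-3.141, -0.0, 1.569]
contact_force: [0.3, -0.2, -0.5]
grip_width: 37.5
finger_force: 30.0
```

>>> arm_command([
  [0.29,1,0],
  [0.29,1,0],
  [0.29,1,0],
  [0.29,1,0],
  [0.29,1,0],
], gripper=[30,30,30,30,30], twist=[0,0,0,0,0])

```text
time: 16.6
tool_pos: [583.8, 196.9, 130.3]
tcp_rot: [-3.141, 0.0, 1.569]
contact_force: [-0.8, 0.2, -1.2]
grip_width: 37.4
finger_force: 30.0
```

>>> arm_command([
  [0,0,0],
  [0,0,0.8],
  [0,0,0.8],
  [0,0,0.6],
  [0,0,0.1],
], gripper=[30,30,30,30,30], twist=[0,0,0,0,0])

```text
time: 17.23
tool_pos: [582.1, 196.5, 72.0]
tcp_rot: [-3.139, 0.0, 1.569]
contact_force: [-0.1, 0.1, -0.7]
grip_width: 37.4
finger_force: 30.0
```

>>> arm_command([
  [0,0,0],
  [0,0,0],
  [0,0,0],
  [0,0,0],
  [0,0,0],
], gripper=[30,30,30,30,30], twist=[0,0,0,0,0])

```text
time: 17.85
tool_pos: [583.2, 196.8, 73.1]
tcp_rot: [3.141, -0.0, 1.569]
contact_force: [-1.0, 0.0, -1.7]
grip_width: 37.5
finger_force: 30.0
```

>>> arm_command([
  [0,0,0.05],
  [0,0,0],
  [0,0,0],
  [0,0,0],
  [0,0,0],
], gripper=[30,30,30,42,46], twist=[0,0,0,0,0])

```text
time: 18.48
tool_pos: [583.3, 196.8, 71.9]
tcp_rot: [3.141, -0.0, 1.569]
contact_force: [0.2, 0.1, -0.4]
grip_width: 45.1
finger_force: 0.0
```

>>> arm_command([
  [0,0,0],
  [0,0,0],
  [0,0,-0.5],
  [0,0,-0.8],
  [0,0,-0.8],
], gripper=[50,50,50,50,50], twist=[0,0,0,0,0])

```text
time: 19.1
tool_pos: [583.4, 196.8, 125.7]
tcp_rot: [3.141, -0.0, 1.569]
contact_force: [0.5, 0.3, 0.2]
grip_width: 49.7
finger_force: 0.0
```

>>> arm_command([
  [0.8,0,0],
  [0.8,0,0],
  [0,0,0.6],
  [0,0,0.6],
  [0,0,0.5],
], gripper=[40,28,28,28,28], twist=[0,0,0,0,0])

```text
time: 19.73
tool_pos: [582.5, 236.2, 79.5]
tcp_rot: [-3.139, 0.001, 1.569]
contact_force: [-0.3, 1.0, 0.4]
grip_width: 27.8
finger_force: 0.0
```

>>> arm_command([
  [-0.4,0,0],
  [-0.3,0,0],
  [-0.3,0,0],
  [-0.3,0,0],
  [-0.3,0,0],
], gripper=[28,28,28,28,28], twist=[0,0,0,0,0])

```text
time: 20.35
tool_pos: [583.6, 196.2, 82.3]
tcp_rot: [3.14, -0.0, 1.569]
contact_force: [1.3, -0.4, 0.1]
grip_width: 28.2
finger_force: 0.3
```

>>> arm_command([
  [-0.3,0,0],
  [-0.2,0,0],
  [0,0,0],
  [0,0,0],
  [0,0,0],
], gripper=[28,28,28,28,28], twist=[0,0,0,0,0])

```text
time: 20.98
tool_pos: [583.2, 184.6, 81.7]
tcp_rot: [3.142, -0.0, 1.57]
contact_force: [-0.4, -0.4, 0.7]
grip_width: 27.9
finger_force: 0.0
```

```bash
python3 - <<'E'
from h import *
im,C=snap("scene","s3")
im2,C2=snap("wrist","w4")
a=cv2.resize(im[100:260,260:460,::-1],None,fx=2,fy=2); b=im2[80:400,140:540,::-1]
cv2.imwrite('pics/s3c.png',np.hstack([a,b]))
# base far edge: brightness run down the bottle's centre column
print([(v,int(im2[v,324].min())) for v in range(225,270,4)])
E
```

```text
[(225, 113), (229, 115), (233, 115), (237, 114), (241, 127), (245, 126), (249, 128), (253, 124), (257, 129), (261, 130), (265, 206), (269, 246)]
```

View pics/s3c.png

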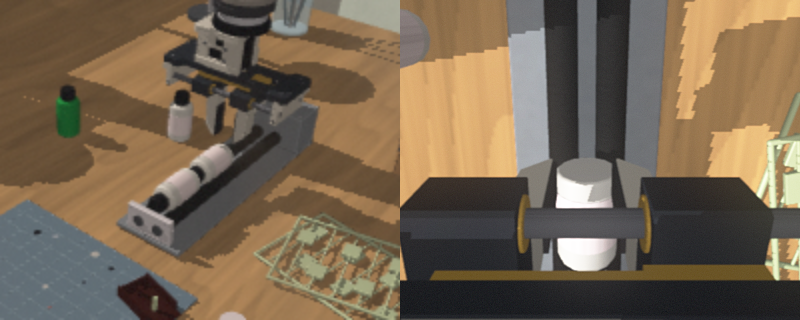

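>>> arm_command([
  [0.9,0,0],
  [0,0,0.5],
  [0,0,0.45],
  [-0.2,0,0],
  [-0.2,0,0],
], gripper=[20,10,10,10,10], twist=[0,0,0,0,0])

```text
time: 21.7
tool_pos: [583.3, 196.1, 57.8]
tcp_rot: [-3.141, 0.0, 1.569]
contact_force: [0.5, -0.9, -0.9]
grip_width: 10.1
finger_force: 0.0
```

>>> arm_command([
  [-0.2,0,0],
  [-0.1,0,0],
  [-0.1,0,0],
  [-0.05,0,0],
  [0,0,0],
], gripper=[10,10,10,10,10], twist=[0,0,0,0,0])

```text
time: 22.32
tool_pos: [583.3, 185.5, 58.1]
tcp_rot: [3.141, -0.0, 1.569]
contact_force: [0.5, -0.8, 0.4]
grip_width: 10.0
finger_force: 0.2
```

>>> arm_command([
  [0.4,0,-0.4],
  [0,0,-0.8],
  [0,0,-0.9],
  [0,0,-0.9],
  [0,0,0],
], gripper=[10,10,10,10,10], twist=[0,0,0,0,0])

```text
time: 22.95
tool_pos: [584.3, 196.4, 135.3]
tcp_rot: [3.137, -0.001, 1.57]
contact_force: [0.2, -0.7, -0.3]
grip_width: 9.9
finger_force: 0.0
```

>>> arm_command([
  [0.44,-1,0],
  [0.44,-1,0],
  [0.44,-1,0],
  [0.44,-1,0],
  [0.44,-1,0],
], gripper=[30,50,80,80,80], twist=[0,0,0,0,0])

```text
time: 23.58
tool_pos: [456.8, 251.1, 132.1]
tcp_rot: [-3.14, 0.0, 1.569]
contact_force: [-0.4, 1.5, 0.3]
grip_width: 55.7
finger_force: 0.0
```

>>> arm_command([
  [0.06,0,0.6],
  [0,0,0.9],
  [0,0,0.9],
  [0,0,0.9],
  [0,0,0.8],
], gripper=[80,80,80,80,80], twist=[0,0,0,0,0])

```text
time: 24.2
tool_pos: [458.5, 251.7, 28.2]
tcp_rot: [-3.14, 0.001, 1.569]
contact_force: [0.2, 0.8, 0.6]
grip_width: 79.8
finger_force: 0.0
```

>>> arm_command([
  [0,0,0],
  [0,0,0],
  [0,0,0],
  [0,0,0],
  [0,0,0],
], gripper=[60,45,30,30,30], twist=[0,0,0,0,0])

```text
time: 24.82
tool_pos: [458.6, 252.3, 31.0]
tcp_rot: [3.141, -0.0, 1.569]
contact_force: [0.3, 0.1, 1.7]
grip_width: 37.3
finger_force: 30.0
```

>>> arm_command([
  [0,0,-0.8],
  [0,0,-0.8],
  [0,0,-0.8],
  [0,0,-0.8],
  [0,0,-0.8],
], gripper=[30,30,30,30,30], twist=[0,0,0,0,0])

```text
time: 25.45
tool_pos: [458.1, 252.2, 131.2]
tcp_rot: [-3.142, -0.0, 1.569]
contact_force: [-0.4, -0.1, -0.8]
grip_width: 37.3
finger_force: 30.0
```

>>> arm_command([
  [0.19,1,0],
  [0.19,1,0],
  [0.19,1,0],
  [0.19,1,0],
  [0.19,1,0],
], gripper=[30,30,30,30,30], twist=[0,0,0,0,0])

```text
time: 26.08
tool_pos: [583.9, 275.9, 130.4]
tcp_rot: [-3.141, 0.0, 1.569]
contact_force: [0.4, 0.2, -0.6]
grip_width: 37.4
finger_force: 30.0
```

>>> arm_command([
  [0,0,0],
  [0,0,0.6],
  [0,0,0.6],
  [0,0,0],
  [0,0,0],
], gripper=[30,30,30,30,30], twist=[0,0,0,0,0])

```text
time: 26.7
tool_pos: [583.2, 275.8, 100.5]
tcp_rot: [-3.142, -0.0, 1.569]
contact_force: [0.4, -0.1, -0.1]
grip_width: 37.6
finger_force: 30.0
```

>>> arm_command([
  [0,0,0.6],
  [0,0,0.4],
  [0,0,0.14],
  [0,0,0],
  [0,0,0],
], gripper=[30,30,30,30,30], twist=[0,0,0,0,0])

```text
time: 27.32
tool_pos: [583.5, 275.8, 72.2]
tcp_rot: [3.141, -0.0, 1.569]
contact_force: [0.1, -0.5, -0.7]
grip_width: 37.1
finger_force: 30.0
```

>>> arm_command([
  [0,0,0],
  [0,0,0],
  [0,0,0],
  [0,0,0],
  [0,0,0],
], gripper=[30,30,38,42,46], twist=[0,0,0,0,0])

```text
time: 27.95
tool_pos: [583.4, 275.8, 72.1]
tcp_rot: [3.141, -0.0, 1.569]
contact_force: [0.6, -0.6, -0.6]
grip_width: 45.3
finger_force: 0.0
```

>>> arm_command([
  [0,0,0],
  [0,0,0],
  [0,0,-0.5],
  [0,0,-0.8],
  [0,0,-0.8],
], gripper=[50,50,50,50,50], twist=[0,0,0,0,0])

```text
time: 28.58
tool_pos: [583.5, 275.9, 126.0]
tcp_rot: [3.141, -0.0, 1.569]
contact_force: [-0.0, -0.2, -0.4]
grip_width: 50.2
finger_force: 0.0
```

>>> arm_command([
  [0.75,0,0],
  [0.7,0,0],
  [0,0,0.6],
  [0,0,0.6],
  [0,0,0.5],
], gripper=[40,28,28,28,28], twist=[0,0,0,0,0])

```text
time: 29.2
tool_pos: [582.6, 311.4, 79.6]
tcp_rot: [-3.139, 0.001, 1.569]
contact_force: [0.6, 0.1, -0.1]
grip_width: 28.1
finger_force: 0.0
```

>>> arm_command([
  [-0.25,0,0],
  [-0.3,0,0],
  [-0.3,0,0],
  [-0.3,0,0],
  [-0.3,0,0],
], gripper=[28,28,28,28,28], twist=[0,0,0,0,0])

```text
time: 29.82
tool_pos: [583.6, 275.2, 82.5]
tcp_rot: [3.141, -0.0, 1.569]
contact_force: [-0.5, -0.5, -0.4]
grip_width: 28.0
finger_force: 0.1
```

>>> arm_command([
  [-0.3,0,0],
  [-0.2,0,0],
  [0,0,0],
  [0,0,0],
  [0,0,0],
], gripper=[28,28,28,28,28], twist=[0,0,0,0,0])

```text
time: 30.45
tool_pos: [583.2, 263.6, 81.9]
tcp_rot: [-3.142, -0.0, 1.57]
contact_force: [-0.4, 0.2, -0.7]
grip_width: 27.9
finger_force: 0.0
```

```bash
python3 - <<'E'
from h import *
im,C=snap("scene","s4")
im2,C2=snap("wrist","w5")
a=cv2.resize(im[100:260,260:460,::-1],None,fx=2,fy=2); b=im2[80:400,140:540,::-1]
cv2.imwrite('pics/s4c.png',np.hstack([a,b]))
E
```

```text
(no output)
```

View pics/s4c.png

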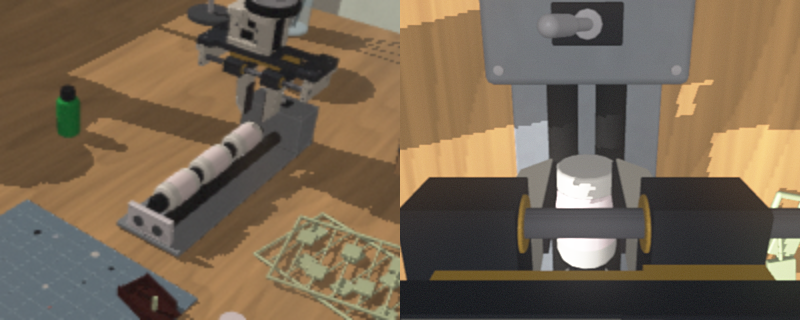

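>>> arm_command([
  [0.9,0,0],
  [0,0,0.5],
  [0,0,0.45],
  [-0.2,0,0],
  [-0.2,0,0],
], gripper=[20,10,10,10,10], twist=[0,0,0,0,0])

```text
time: 31.18
tool_pos: [583.4, 275.1, 58.1]
tcp_rot: [-3.141, 0.0, 1.569]
contact_force: [0.5, 0.4, 1.0]
grip_width: 9.5
finger_force: 0.0
```

>>> arm_command([
  [-0.15,0,0],
  [-0.1,0,0],
  [-0.1,0,0],
  [-0.02,0,0],
  [0,0,0],
], gripper=[10,10,10,10,10], twist=[0,0,0,0,0])

```text
time: 31.8
tool_pos: [583.3, 266.6, 58.3]
tcp_rot: [3.141, -0.0, 1.569]
contact_force: [0.1, 1.9, 0.2]
grip_width: 10.3
finger_force: 0.2
```

>>> arm_command([
  [0.3,0,-0.5],
  [0,0,-0.8],
  [0,0,-0.9],
  [0,0,-0.9],
  [0,-0.6,0],
], gripper=[5,0,0,0,0], twist=[0,0,0,0,0])

```text
time: 32.42
tool_pos: [570.0, 274.9, 138.8]
tcp_rot: [3.136, -0.002, 1.569]
contact_force: [0.1, -0.3, 0.2]
grip_width: 0.3
finger_force: 0.0
```

```bash
python3 - <<'E'
from h import *
im,C=snap("top","t2")
o=get_obs();print(o["tool_pos"])
C=(cam("wrist",dict(tool_pos=[583.2,263.6,81.9],tcp_rot=[3.1415,0,1.57])))
print(ray(C,286,105,108),ray(C,328,104,80))
# recheck bottle3 state & tray/cups on this top view
g=im.max(2);hsv=cv2.cvtColor(im,cv2.COLOR_RGB2HSV)
gr=((hsv[:,:,1]<45)&(g>50)&(g<140)).astype(np.uint8)*255
T=cam("top")
sub=np.zeros_like(gr);sub[180:300,390:480]=gr[180:300,390:480]
cs,_=cv2.findContours(sub,0,2);k=max(cs,key=cv2.contourArea);r=cv2.minAreaRect(k);print('tray',r,[ray(T,*p,20)[:2].round() for p in cv2.boxPoints(r)],ray(T,*r[0],20))
print(ray(T,394.7,176.8,64))
E
```

```text
[567.0491356  274.91730474 137.58887671]
[567.98144856 341.35845786 108.        ] [584.24604072 341.1258843   80.        ]
tray ((434.2855224609375, 241.96566772460938), (21.565704345703125, 50.55696105957031), 9.090276718139648) [array([ 343., -356.]), array([ 500., -395.]), array([ 487., -462.]), array([ 330., -422.])] [ 414.14165937 -408.61069329   20.        ]
[ 619.82157315 -290.35862181   64.        ]
```

>>> arm_command([
  [0.6,-0.7,0],
  [0.7,-0.7,0],
  [0.7,0,0],
  [0.65,0,0],
  [0,0,0],
], gripper=[0,0,0,0,0], twist=[0,0,0,0,0])

```text
time: 33.1
tool_pos: [533.5, 341.9, 135.4]
tcp_rot: [3.141, -0.0, 1.571]
contact_force: [-0.0, -0.1, -0.1]
grip_width: 0.3
finger_force: 0.0
```

>>> arm_command([
  [0,0,0.6],
  [0,0,0.6],
  [0,0,0.38],
  [0,0,0],
  [0,0,0],
], gripper=[0,0,0,0,0], twist=[0,0,0,0,0])

```text
time: 33.72
tool_pos: [533.7, 340.3, 96.5]
tcp_rot: [3.141, -0.0, 1.569]
contact_force: [-0.0, 0.1, 0.2]
grip_width: 0.1
finger_force: 0.0
```

>>> arm_command([
  [0,0.25,0],
  [0,0.25,0],
  [0,0.25,0],
  [0,0.25,0],
  [0,0.2,0],
], gripper=[0,0,0,0,0], twist=[0,0,0,0,0])

```text
time: 34.35
tool_pos: [564.9, 340.7, 100.3]
tcp_rot: [3.137, -0.002, 1.57]
contact_force: [-4.6, -3.1, 20.7]
grip_width: 0.3
finger_force: 8.8
```

```bash
python3 - <<'E'
from h import *
im,C=snap("scene","s5")
im2,C2=snap("wrist","w6")
a=cv2.resize(im[90:190,340:465,::-1],None,fx=3.2,fy=3.2); b=im2[80:400,140:540,::-1]
cv2.imwrite('pics/s5c.png',np.hstack([a,b]));print(get_obs()["tool_pos"],get_obs()["contact_force"])
E
```

```text
[566.05940528 340.68722785 100.46212591] [-1.5863256  -2.42058748 17.46534451]
```

View pics/s5c.png

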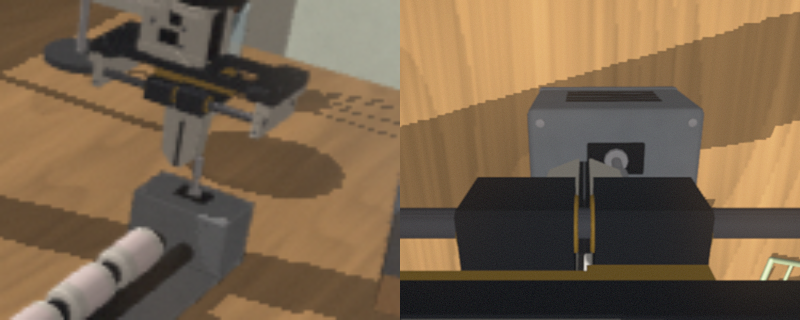

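>>> arm_command([
  [0,-0.4,0],
  [0,-0.4,0],
  [0,0,-0.8],
  [0,0,-0.6],
  [0,0,0],
], gripper=[0,0,0,0,0], twist=[0,0,0,1,1])

```text
time: 35.08
tool_pos: [543.4, 340.7, 132.2]
tcp_rot: [3.14, -0.001, 1.392]
contact_force: [-0.1, -0.6, -0.0]
grip_width: 0.4
finger_force: 0.0
```

>>> arm_command([
  [0,0,0],
  [0,0,0],
  [0,0,0],
  [0,0,0],
  [0,0,0],
], gripper=[0,0,0,0,0], twist=[1,1,1,1,1])

```text
time: 35.7
tool_pos: [542.7, 340.3, 130.5]
tcp_rot: [-3.141, 0.001, 0.956]
contact_force: [0.2, -0.1, 0.1]
grip_width: 0.3
finger_force: 0.0
```

>>> arm_command([
  [0,0,0],
  [0,0,0],
  [0,0,0],
  [0,0,0],
  [0,0,0],
], gripper=[0,0,0,0,0], twist=[1,1,1,1,1])

```text
time: 36.33
tool_pos: [542.7, 340.3, 130.5]
tcp_rot: [-3.141, 0.001, 0.52]
contact_force: [0.2, -0.6, -0.6]
grip_width: 0.4
finger_force: 0.0
```

>>> arm_command([
  [0,0,0],
  [0,0,0],
  [0,0,0],
  [0,0,0],
  [0,0,0],
], gripper=[0,0,0,0,0], twist=[1,1,1,1,1])

```text
time: 36.95
tool_pos: [542.7, 340.3, 130.5]
tcp_rot: [3.141, 0.001, 0.083]
contact_force: [-0.5, 0.0, -0.2]
grip_width: 0.3
finger_force: 0.0
```

>>> arm_command([
  [0,0,0],
  [0,0,0],
  [0,0,0],
  [0,0,0],
  [0,0,0],
], gripper=[0,0,0,0,0], twist=[1,0,0,0,0])

```text
time: 37.58
tool_pos: [543.4, 340.3, 131.2]
tcp_rot: [-3.142, -0.0, -0.001]
contact_force: [-0.7, -0.3, 0.2]
grip_width: 0.1
finger_force: 0.0
```

>>> arm_command([
  [0.2,0,0.7],
  [0,0,0.74],
  [0,0,0],
  [0.3,0,0],
  [0.3,0,0],
], gripper=[0,0,0,0,0], twist=[0,0,0,0,0])

```text
time: 38.2
tool_pos: [564.6, 340.5, 96.0]
tcp_rot: [-3.141, -0.002, -0.001]
contact_force: [-0.0, 0.2, 0.1]
grip_width: 0.4
finger_force: 0.0
```

>>> arm_command([
  [0.2,0,0],
  [0.15,0,0],
  [0.15,0,0],
  [0.1,0,0],
  [0,0,0],
], gripper=[0,0,0,0,0], twist=[0,0,0,0,0])

```text
time: 38.83
tool_pos: [578.5, 340.3, 95.2]
tcp_rot: [-3.142, -0.0, -0.001]
contact_force: [-1.4, -0.3, 0.9]
grip_width: 0.5
finger_force: 1.3
```

>>> arm_command([
  [0.1,0,0],
  [0.05,0,0],
  [0,0,0],
  [0,0,0],
  [0,0,0],
], gripper=[0,0,0,0,0], twist=[0,0,0,0,0])

```text
time: 39.45
tool_pos: [580.3, 340.2, 94.9]
tcp_rot: [3.141, 0.004, -0.001]
contact_force: [-8.6, -1.1, 3.1]
grip_width: 0.4
finger_force: 4.6
```

>>> arm_command([
  [0.08,0,0],
  [0.04,0,0],
  [0,0,0],
  [0,0,0],
  [0,0,0],
], gripper=[0,0,0,0,0], twist=[0,0,0,0,0])

```text
time: 40.08
tool_pos: [580.7, 340.3, 94.7]
tcp_rot: [3.14, 0.01, -0.001]
contact_force: [-17.8, -1.1, 6.8]
grip_width: 0.4
finger_force: 8.6
```

>>> arm_command([
  [-0.6,0,0],
  [0,0,-1],
  [0,0,-1],
  [0,0,-1],
  [0,0,-1],
], gripper=[0,0,0,0,0], twist=[0,0,0.9,0.9,1])

```text
time: 40.7
tool_pos: [570.9, 340.4, 196.2]
tcp_rot: [-3.141, -0.002, -0.249]
contact_force: [0.7, -0.4, 0.9]
grip_width: 0.4
finger_force: 0.0
```

>>> arm_command([
  [0.1,1,-0.2],
  [0.1,1,-0.2],
  [0.1,1,-0.2],
  [0.1,1,-0.2],
  [0.1,1,-0.2],
], gripper=[60,60,60,60,60], twist=[0,0,0,0,0])

```text
time: 41.32
tool_pos: [552.1, 214.8, 220.6]
tcp_rot: [-3.141, -0.001, -0.246]
contact_force: [-0.3, 0.5, 0.3]
grip_width: 45.7
finger_force: 0.0
```

>>> arm_command([
  [0.1,1,0],
  [0.1,1,0],
  [0.1,1,0],
  [0.1,1,0],
  [0.1,1,0],
], gripper=[60,60,60,60,60], twist=[0,0,0,0,0])

```text
time: 41.95
tool_pos: [533.7, 90.4, 220.5]
tcp_rot: [-3.141, -0.001, -0.246]
contact_force: [0.0, 0.2, 0.4]
grip_width: 60.1
finger_force: 0.0
```

>>> arm_command([
  [0.1,1,0],
  [0.1,1,0],
  [0.1,1,0],
  [0.1,1,0],
  [0.1,1,0],
], gripper=[60,60,60,60,60], twist=[0,0,0,0,0])

```text
time: 42.58
tool_pos: [515.3, -33.9, 220.5]
tcp_rot: [3.142, -0.001, -0.246]
contact_force: [0.7, 0.7, -0.2]
grip_width: 60.0
finger_force: 0.0
```

>>> arm_command([
  [0.1,1,0],
  [0.1,1,0],
  [0.1,1,0],
  [0.1,1,0],
  [0.1,1,0],
], gripper=[60,60,60,60,60], twist=[0,0,0,0,0])

```text
time: 43.2
tool_pos: [496.9, -158.2, 220.5]
tcp_rot: [3.141, -0.001, -0.246]
contact_force: [0.1, 0.4, 0.5]
grip_width: 59.8
finger_force: 0.0
```

>>> arm_command([
  [0.1,1,0],
  [0.1,1,0],
  [0.1,1,0],
  [0.1,1,0],
  [0.1,1,0],
], gripper=[60,60,60,60,60], twist=[0,0,0,0,0])

```text
time: 43.82
tool_pos: [478.4, -282.5, 220.4]
tcp_rot: [3.141, -0.001, -0.246]
contact_force: [-0.3, 0.1, -0.7]
grip_width: 59.9
finger_force: 0.0
```

>>> arm_command([
  [0.1,1,0],
  [0.1,1,0],
  [0.1,0.3,0],
  [0,0,0],
  [0,0,0],
], gripper=[60,60,60,60,60], twist=[0,0,0,0,0])

```text
time: 44.45
tool_pos: [472.2, -338.0, 220.2]
tcp_rot: [-3.141, 0.0, -0.245]
contact_force: [0.2, 0.4, 0.7]
grip_width: 59.9
finger_force: 0.0
```

```bash
python3 - <<'E'
from h import *
im,C=snap("wrist","w7"); s,_=snap("scene","s6")
a=cv2.resize(s[110:245,310:440,::-1],(385,400)); b=im[:,150:565,::-1]
cv2.imwrite('pics/s6c.png',np.hstack([a,b]));print(get_obs()["tool_pos"],get_obs()["tcp_rot"])
hsv=cv2.cvtColor(im,cv2.COLOR_RGB2HSV)
print(proj(C,(620,-290,64)),[proj(C,p+(20,)).round() for p in [(343,-356),(500,-395),(487,-462),(330,-422)]])
E
```

```text
[ 472.24544267 -337.9281544   220.29024466] [-3.14133409e+00 -4.71263527e-05 -2.44767997e-01]
[227.50256876  30.78028243] [array([366., 272.]), array([371., 134.]), array([436., 131.]), array([422., 269.])]
```

View pics/s6c.png

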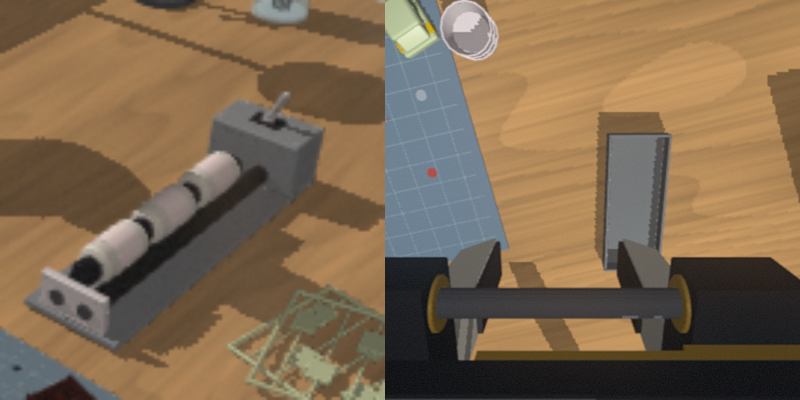

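```bash
python3 - <<'E'
from h import *
im=cv2.imread('pics/w7.png'); C=cam("wrist",dict(tool_pos=[472.24,-337.93,220.29],tcp_rot=[-3.14133,0,-.24477]))
for p in [(230,26,64),(372,133,20),(435,133,20),(423,269,20),(178,55,33),(197,45,33)]: print(p,ray(C,*p).round(1))
hsv=cv2.cvtColor(im,cv2.COLOR_BGR2HSV); w=((hsv[:,:,1]<40)&(hsv[:,:,2]>110)).astype(np.uint8)*255; w[80:]=0;w[:,:204]=0;w[:,275:]=0
cs,_=cv2.findContours(w,0,2);k=max(cs,key=cv2.contourArea);print(cv2.boundingRect(k),cv2.fitEllipse(k))
def tool(d,yaw): 
    R=Ro.from_euler('xyz',[np.pi,0,yaw]).as_matrix(); return (R.T@np.array(d)/25).round(2)
P=np.array([472.24,-337.93,220.29]);print(tool(np.array([620,-290,54])-P,-.2448))
E
```

```text
(230, 26, 64) [ 623.1 -293.2   64. ]
(372, 133, 20) [ 500.9 -396.3   20. ]
(435, 133, 20) [ 484.8 -460.5   20. ]
(423, 269, 20) [ 330. -423.   20.]
(178, 55, 33) [ 618.7 -231.1   33. ]
(197, 45, 33) [ 622.6 -251.7   33. ]
(204, 0, 59, 60) ((232.90713500976562, 29.65664291381836), (51.79488754272461, 64.32796478271484), 135.46377563476562)
[ 5.27 -3.29  6.65]
```

>>> arm_command([
  [1,-0.65,0.8],
  [1,-0.65,0.8],
  [1,-0.65,0.8],
  [1,-0.65,0.8],
  [1,-0.65,0.8],
], gripper=[58,58,58,58,58], twist=[0,0,0,0,0])

```text
time: 45.18
tool_pos: [614.1, -289.2, 119.7]
tcp_rot: [-3.142, -0.0, -0.245]
contact_force: [-0.0, -0.5, 1.1]
grip_width: 57.8
finger_force: 0.0
```

>>> arm_command([
  [0.34,0,0],
  [0,0,0.7],
  [0,0,0.7],
  [0,0,0],
  [0,0,0],
], gripper=[58,58,58,58,58], twist=[0,0,0,0,0])

```text
time: 45.8
tool_pos: [621.0, -292.9, 85.6]
tcp_rot: [3.142, -0.0, -0.246]
contact_force: [0.2, -0.2, 1.4]
grip_width: 58.1
finger_force: 0.0
```

```bash
python3 - <<'E'
from h import *
im,C=snap("wrist","w8"); print(get_obs()["tool_pos"],proj(C,get_obs()["tool_pos"]),proj(C,(621.5,-292,64)))
s,_=snap("scene","s7")
cv2.imwrite('pics/w8c.png',np.hstack([im[100:400,130:530,::-1],cv2.resize(s[190:310,200:360,::-1],(400,300))]))
E
```

```text
[ 621.33344931 -292.87733792   85.98103698] [325.31824291 254.75974762] [323.61637024 237.87458565]
```

View pics/w8c.png

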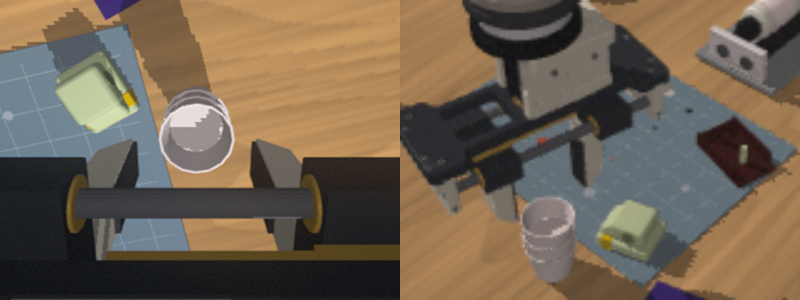

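>>> arm_command([
  [0,0,0.5],
  [0,0,0.5],
  [0,0,0.28],
  [0,0,0],
  [0,0,0],
], gripper=[58,58,58,58,58], twist=[0,0,0,0,0])

```text
time: 46.52
tool_pos: [621.5, -292.5, 53.4]
tcp_rot: [3.142, -0.0, -0.246]
contact_force: [0.9, -0.6, 0.4]
grip_width: 57.9
finger_force: 0.0
```

>>> arm_command([
  [0,0,0],
  [0,0,0],
  [0,0,0],
  [0,0,0],
  [0,0,0],
], gripper=[52,46,42,38,38], twist=[0,0,0,0,0])

```text
time: 47.15
tool_pos: [621.4, -292.5, 53.4]
tcp_rot: [3.141, -0.001, -0.246]
contact_force: [-0.0, -0.3, 1.5]
grip_width: 41.2
finger_force: 30.0
```

>>> arm_command([
  [0,0,-0.2],
  [0,0,-0.3],
  [0,0,-0.5],
  [0,0,-0.5],
  [0,0,-0.5],
], gripper=[38,38,38,38,38], twist=[0,0,0,0,0])

```text
time: 47.78
tool_pos: [621.4, -292.5, 104.5]
tcp_rot: [3.141, -0.001, -0.246]
contact_force: [0.7, -0.2, -0.4]
grip_width: 40.7
finger_force: 30.0
```

```bash
python3 - <<'E'
from h import *
im,C=snap("wrist","w9"); print(get_obs()["tool_pos"])
s,_=snap("scene","s8")
cv2.imwrite('pics/w9c.png',np.hstack([im[100:400,130:530,::-1],cv2.resize(s[190:310,200:360,::-1],(400,300))]))
E
```

```text
[ 622.23308154 -292.94972066  106.4501088 ]
```

View pics/w9c.png

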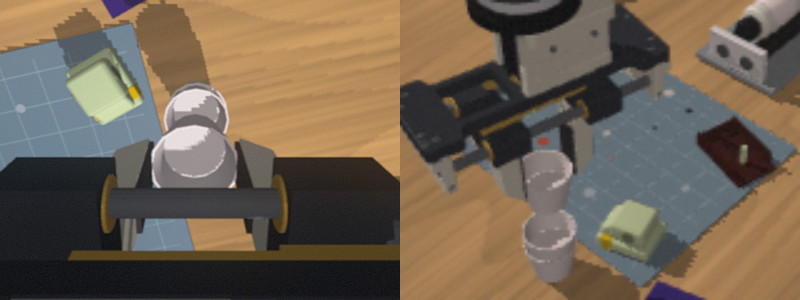

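>>> arm_command([
  [-0.6,0.8,0],
  [-0.6,0.8,0],
  [-0.6,0.8,0],
  [-0.6,0.8,0],
  [-0.6,0.8,0],
], gripper=[38,38,38,38,38], twist=[0,0,0,0,0])

```text
time: 48.5
tool_pos: [522.6, -372.3, 103.2]
tcp_rot: [-3.141, 0.0, -0.247]
contact_force: [-0.0, -0.5, 0.9]
grip_width: 40.8
finger_force: 30.0
```

>>> arm_command([
  [-0.64,0.83,0],
  [-0.63,0.84,0],
  [-0.63,0.84,0],
  [0,0,0.8],
  [0,0,0.8],
], gripper=[38,38,38,38,38], twist=[0,0,0,0,0])

```text
time: 49.12
tool_pos: [461.5, -421.5, 63.0]
tcp_rot: [3.141, -0.001, -0.248]
contact_force: [0.7, -0.2, -0.2]
grip_width: 40.9
finger_force: 30.0
```

>>> arm_command([
  [0,0,0.6],
  [0,0,0.5],
  [0,0,0],
  [0,0,0],
  [0,0,0],
], gripper=[38,38,38,38,38], twist=[0,0,0,0,0])

```text
time: 49.75
tool_pos: [463.2, -420.8, 36.4]
tcp_rot: [3.141, -0.001, -0.246]
contact_force: [-0.2, -1.0, 0.4]
grip_width: 40.9
finger_force: 30.0
```

>>> arm_command([
  [0,0,0.2],
  [0,0,0.17],
  [0,0,0],
  [0,0,0],
  [0,0,0],
], gripper=[38,38,38,42,47], twist=[0,0,0,0,0])

```text
time: 50.38
tool_pos: [462.8, -420.4, 26.2]
tcp_rot: [-3.141, 0.0, -0.246]
contact_force: [0.4, -0.0, -0.3]
grip_width: 46.1
finger_force: 0.0
```

>>> arm_command([
  [0,0,0],
  [0,0,0],
  [0,0,-0.8],
  [0,0,-1],
  [0,0,-1],
], gripper=[54,58,58,58,58], twist=[0,0,0,0,0])

```text
time: 51.0
tool_pos: [462.7, -420.3, 97.0]
tcp_rot: [-3.141, 0.0, -0.246]
contact_force: [-0.6, -0.1, 0.3]
grip_width: 57.7
finger_force: 0.0
```

```bash
python3 - <<'E'
from h import *
im,C=snap("wrist","w10"); print(get_obs()["tool_pos"]); T=cam("top"); t,_=snap("top","t3")
for z,n in [(37,"rim")]:
    print(proj(C,(463,-421,z)),proj(T,(463,-421,z)))
def white(im,x0,x1,y0,y1):
    h=cv2.cvtColor(im,cv2.COLOR_RGB2HSV); w=((h[:,:,1]<45)&(h[:,:,2]>150)).astype(np.uint8)*255
    m=np.zeros_like(w); m[y0:y1,x0:x1]=w[y0:y1,x0:x1]
    n,l,s,c=cv2.connectedComponentsWithStats(m); return [(c[i].round(1),s[i]) for i in range(1,n) if s[i,4]>40]
for c,s in white(im,200,460,60,300): print('wrist',c,s,ray(C,*c,30).round())
for c,s in white(t,385,460,150,280): print('top',c,s,ray(T,*c,37).round(),ray(T,*c,49).round())
E
```

```text
[ 464.059335   -421.77531184  100.78880676]
[325.9006461  215.30168496] [438.16467604 225.75391326]
wrist [320.4 208.6] [ 292  187   65   61 1114] [ 466. -418.   30.]
wrist [339.9 218.2] [326 203  22  27 118] [ 456. -430.   30.]
top [393.2 178.7] [388 172  12  14 109] [ 620. -290.   37.] [ 617. -288.   49.]
top [436.  216.6] [430 213  13   8  59] [ 492. -417.   37.] [ 491. -414.   49.]
top [445.1 273.1] [435 265  18  15  85] [ 315. -429.   37.] [ 315. -426.   49.]
top [388.7 274.9] [385 267  12  13  86] [ 316. -255.   37.] [ 316. -253.   49.]
```

>>> arm_command([
  [0.6,-0.8,0],
  [0.6,-0.8,0],
  [0.6,-0.8,0],
  [0.6,-0.8,0],
  [0.6,-0.8,0],
], gripper=[58,58,58,58,58], twist=[0,0,0,0,0])

```text
time: 51.72
tool_pos: [560.1, -340.8, 95.0]
tcp_rot: [-3.141, 0.002, -0.246]
contact_force: [0.3, -0.1, 0.1]
grip_width: 58.2
finger_force: 0.0
```

>>> arm_command([
  [0.64,-0.83,0],
  [0.63,-0.84,0],
  [0.63,-0.84,0],
  [0,0,0.6],
  [0,0,0.6],
], gripper=[58,58,58,58,58], twist=[0,0,0,0,0])

```text
time: 52.35
tool_pos: [620.2, -292.4, 64.3]
tcp_rot: [-3.141, 0.002, -0.246]
contact_force: [-0.4, -0.9, -0.6]
grip_width: 58.0
finger_force: 0.0
```

>>> arm_command([
  [0,0,0.5],
  [0,0,0.3],
  [0,0,0],
  [0,0,0],
  [0,0,0],
], gripper=[58,58,58,58,58], twist=[0,0,0,0,0])

```text
time: 52.98
tool_pos: [621.6, -292.6, 47.2]
tcp_rot: [3.141, -0.001, -0.246]
contact_force: [-0.7, 0.4, -0.5]
grip_width: 58.0
finger_force: 0.0
```

>>> arm_command([
  [0,0,0.2],
  [0,0,0.15],
  [0,0,0],
  [0,0,0],
  [0,0,0],
], gripper=[58,58,58,58,52], twist=[0,0,0,0,0])

```text
time: 53.6
tool_pos: [621.4, -292.4, 37.8]
tcp_rot: [-3.142, -0.0, -0.246]
contact_force: [0.6, -0.1, -0.2]
grip_width: 53.7
finger_force: 0.0
```

>>> arm_command([
  [0,0,0],
  [0,0,0],
  [0,0,0],
  [0,0,0],
  [0,0,0],
], gripper=[48,44,40,38,38], twist=[0,0,0,0,0])

```text
time: 54.22
tool_pos: [621.3, -292.5, 37.7]
tcp_rot: [3.142, -0.0, -0.246]
contact_force: [-0.2, -0.1, 0.1]
grip_width: 41.4
finger_force: 30.0
```

>>> arm_command([
  [0,0,-0.2],
  [0,0,-0.3],
  [0,0,-0.6],
  [0,0,-0.7],
  [0,0,-0.8],
], gripper=[38,38,38,38,38], twist=[0,0,0,0,0])

```text
time: 54.85
tool_pos: [621.4, -292.5, 104.5]
tcp_rot: [3.141, -0.001, -0.246]
contact_force: [-0.2, 0.7, -0.5]
grip_width: 40.9
finger_force: 30.0
```

```bash
python3 - <<'E'
from h import *
s,C=snap("scene","s9"); print(get_obs()["tool_pos"])
h=cv2.cvtColor(s,cv2.COLOR_RGB2HSV); w=((h[:,:,1]<50)&(h[:,:,2]>120)).astype(np.uint8)*255
m=np.zeros_like(w); m[200:320,230:285]=w[200:320,230:285]
n,l,st,c=cv2.connectedComponentsWithStats(m)
print([(c[i].round(),st[i]) for i in range(1,n) if st[i,4]>30])
for z in (0,34,49): print(z,proj(C,(621.5,-292.5,z)).round())
z=get_obs()["tool_pos"][2]-23.4; print('held base/rim',proj(C,(621.5,-292.5,z)).round(),proj(C,(621.5,-292.5,z+34)).round())
E
```

```text
[ 622.7910823  -293.27893352  107.8732637 ]
[(array([258., 261.]), array([249, 249,  20,  27, 356], dtype=int32)), (array([277., 266.]), array([272, 260,  12,  11,  42], dtype=int32)), (array([278., 277.]), array([271, 272,  14,  13,  32], dtype=int32)), (array([261., 289.]), array([251, 277,  20,  26, 326], dtype=int32))]
0 [261. 297.]
34 [260. 286.]
49 [260. 281.]
held base/rim [258. 269.] [257. 257.]
```

>>> arm_command([
  [-0.8,0.75,0],
  [-0.8,0.75,0],
  [-0.8,0.75,0],
  [-0.8,0.75,0],
  [-0.8,0.75,0],
], gripper=[38,38,38,38,38], twist=[0,0,0,0,0])

```text
time: 55.52
tool_pos: [500.9, -359.6, 103.5]
tcp_rot: [3.141, -0.001, -0.246]
contact_force: [-0.2, 0.6, -0.5]
grip_width: 40.9
finger_force: 30.0
```

>>> arm_command([
  [-0.96,0.93,0],
  [-0.96,0.92,0],
  [-0.96,0.92,0],
  [0,0,0.8],
  [0,0,0.8],
], gripper=[38,38,38,38,38], twist=[0,0,0,0,0])

```text
time: 56.15
tool_pos: [414.6, -409.5, 63.3]
tcp_rot: [3.14, -0.002, -0.247]
contact_force: [0.2, -0.1, 0.2]
grip_width: 41.0
finger_force: 30.0
```

>>> arm_command([
  [0,0,0.6],
  [0,0,0.5],
  [0,0,0],
  [0,0,0],
  [0,0,0],
], gripper=[38,38,38,38,38], twist=[0,0,0,0,0])

```text
time: 56.78
tool_pos: [415.1, -409.0, 35.9]
tcp_rot: [3.141, -0.001, -0.246]
contact_force: [0.1, -0.3, 0.5]
grip_width: 41.2
finger_force: 30.0
```

>>> arm_command([
  [0,0,0.2],
  [0,0,0.18],
  [0,0,0],
  [0,0,0],
  [0,0,0],
], gripper=[38,38,38,42,47], twist=[0,0,0,0,0])

```text
time: 57.4
tool_pos: [414.7, -408.6, 25.5]
tcp_rot: [-3.141, 0.0, -0.246]
contact_force: [0.1, -0.2, 0.5]
grip_width: 46.0
finger_force: 0.0
```

>>> arm_command([
  [0,0,0],
  [0,0,0],
  [0,0,-0.8],
  [0,0,-1],
  [0,0,-1],
], gripper=[54,56,56,56,56], twist=[0,0,0,0,0])

```text
time: 58.02
tool_pos: [414.6, -408.5, 96.2]
tcp_rot: [-3.141, 0.0, -0.246]
contact_force: [0.6, -0.7, 0.2]
grip_width: 56.3
finger_force: 0.0
```

>>> arm_command([
  [0.8,-0.75,0],
  [0.8,-0.75,0],
  [0.8,-0.75,0],
  [0.8,-0.75,0],
  [0.8,-0.75,0],
], gripper=[56,56,56,56,56], twist=[0,0,0,0,0])

```text
time: 58.65
tool_pos: [535.2, -341.5, 95.5]
tcp_rot: [-3.141, 0.0, -0.246]
contact_force: [-0.9, 0.8, 0.3]
grip_width: 56.0
finger_force: 0.0
```

>>> arm_command([
  [0.96,-0.93,0],
  [0.96,-0.92,0],
  [0.96,-0.92,0],
  [0,0,0.6],
  [0,0,0.6],
], gripper=[56,56,56,56,56], twist=[0,0,0,0,0])

```text
time: 59.28
tool_pos: [620.4, -292.4, 64.2]
tcp_rot: [-3.141, 0.002, -0.246]
contact_force: [-0.4, -0.4, -0.1]
grip_width: 55.9
finger_force: 0.0
```

>>> arm_command([
  [0,0,0.3],
  [0,0,0],
  [0,0,0],
  [0,0,0],
  [0,0,0],
], gripper=[54,54,54,54,54], twist=[0,0,0,0,0])

```text
time: 59.9
tool_pos: [621.4, -292.5, 58.7]
tcp_rot: [3.141, -0.001, -0.246]
contact_force: [0.6, 0.4, -0.1]
grip_width: 53.9
finger_force: 0.0
```

```bash
python3 - <<'E'
from h import *
im,C=snap("wrist","w11"); o=get_obs();print(o["tool_pos"],proj(C,(621.5,-292.5,34)))
h=cv2.cvtColor(im,cv2.COLOR_RGB2HSV); w=((h[:,:,1]<35)&(h[:,:,2]>140)).astype(np.uint8)*255
n,l,s,c=cv2.connectedComponentsWithStats(w[:300,280:380])
print([(c[i].round(),s[i]) for i in range(1,n) if s[i,4]>60])
g=cv2.inRange(h,(25,40,120),(50,255,255)); g[:,330:]=0; ys,xs=np.where(g[:240]>0)
i=np.argsort(xs)[-5:]; print('cabin rightmost',[(xs[j],ys[j],ray(C,xs[j],ys[j],33).round()[:2]) for j in i])
E
```

```text
[ 621.36198125 -292.4301682    58.53012108] [325.13811883 236.0862526 ]
[(array([ 44., 228.]), array([   9,  202,   74,   69, 2611], dtype=int32))]
cabin rightmost [(np.int64(261), np.int64(219), array([ 641., -259.])), (np.int64(261), np.int64(218), array([ 641., -259.])), (np.int64(262), np.int64(220), array([ 640., -259.])), (np.int64(262), np.int64(219), array([ 641., -259.])), (np.int64(262), np.int64(221), array([ 639., -259.]))]
```

>>> arm_command([
  [0,0,0],
  [0,0,0],
  [0,0,0],
  [0,0,0],
  [0,0,0],
], gripper=[56,56,56,56,56], twist=[-1,-1,-1,-1,-1])

```text
time: 60.58
tool_pos: [621.3, -292.4, 58.3]
tcp_rot: [3.142, -0.0, 0.194]
contact_force: [-0.2, -0.3, -0.6]
grip_width: 55.7
finger_force: 0.0
```

>>> arm_command([
  [0,0,0],
  [0,0,0],
  [0,0,0],
  [0,0,0],
  [0,0,0],
], gripper=[56,56,56,56,56], twist=[-1,-1,-1,-1,-1])

```text
time: 61.2
tool_pos: [621.3, -292.4, 58.3]
tcp_rot: [3.141, -0.0, 0.63]
contact_force: [-0.7, 0.2, 0.4]
grip_width: 56.2
finger_force: 0.0
```

>>> arm_command([
  [0,0,0],
  [0,0,0],
  [0,0,0],
  [0,0,0],
  [0,0,0],
], gripper=[56,56,56,56,56], twist=[-1,-1,-1,-1,-1])

```text
time: 61.82
tool_pos: [621.3, -292.4, 58.3]
tcp_rot: [3.141, -0.0, 1.066]
contact_force: [0.1, 0.0, -0.1]
grip_width: 56.0
finger_force: 0.0
```

>>> arm_command([
  [0,0,0.4],
  [0,0,0.4],
  [0,0,0.4],
  [0,0,0.23],
  [0,0,0],
], gripper=[56,56,56,56,56], twist=[0,0,0,0,0])

```text
time: 62.45
tool_pos: [620.9, -292.2, 21.7]
tcp_rot: [-3.14, -0.0, 1.063]
contact_force: [0.2, -0.3, -0.1]
grip_width: 56.3
finger_force: 0.0
```

>>> arm_command([
  [0,0,0],
  [0,0,0],
  [0,0,0],
  [0,0,0],
  [0,0,0],
], gripper=[50,44,40,38,38], twist=[0,0,0,0,0])

```text
time: 63.08
tool_pos: [621.5, -292.6, 22.9]
tcp_rot: [3.141, -0.0, 1.063]
contact_force: [-1.3, 0.3, 1.9]
grip_width: 41.4
finger_force: 30.0
```

>>> arm_command([
  [0,0,-0.3],
  [0,0,-0.6],
  [0,0,-0.8],
  [0,0,-0.8],
  [0,0,-0.8],
], gripper=[38,38,38,38,38], twist=[0,0,0,0,0])

```text
time: 63.7
tool_pos: [621.4, -292.5, 106.8]
tcp_rot: [3.141, -0.0, 1.063]
contact_force: [-0.1, -0.8, -0.4]
grip_width: 41.1
finger_force: 30.0
```

>>> arm_command([
  [0,0,0],
  [0,0,0],
  [0,0,0],
  [0,0,0],
  [0,0,0],
], gripper=[38,38,38,38,38], twist=[1,1,1,1,1])

```text
time: 64.32
tool_pos: [621.4, -292.5, 106.1]
tcp_rot: [3.141, -0.0, 0.624]
contact_force: [-0.4, 0.2, -0.4]
grip_width: 41.5
finger_force: 30.0
```

>>> arm_command([
  [0,0,0],
  [0,0,0],
  [0,0,0],
  [0,0,0],
  [0,0,0],
], gripper=[38,38,38,38,38], twist=[1,1,1,1,1])

```text
time: 64.95
tool_pos: [621.4, -292.5, 106.1]
tcp_rot: [3.141, -0.001, 0.188]
contact_force: [-0.1, -0.6, -0.3]
grip_width: 41.1
finger_force: 30.0
```

>>> arm_command([
  [0,0,0],
  [0,0,0],
  [0,0,0],
  [0,0,0],
  [0,0,0],
], gripper=[38,38,38,38,38], twist=[1,1,1,1,1])

```text
time: 65.58
tool_pos: [621.4, -292.5, 106.1]
tcp_rot: [3.141, -0.001, -0.249]
contact_force: [0.2, 0.2, 0.0]
grip_width: 41.3
finger_force: 30.0
```

>>> arm_command([
  [-0.9,0.65,0],
  [-0.9,0.65,0],
  [-0.9,0.65,0],
  [-0.9,0.65,0],
  [-0.9,0.65,0],
], gripper=[38,38,38,38,38], twist=[0,0,0,0,0])

```text
time: 66.2
tool_pos: [491.7, -344.3, 106.1]
tcp_rot: [3.141, -0.001, -0.246]
contact_force: [0.8, 0.7, -0.4]
grip_width: 41.1
finger_force: 30.0
```

>>> arm_command([
  [-0.88,0.65,0],
  [-0.88,0.65,0],
  [-0.88,0.66,0],
  [-0.88,0.66,0],
  [-0.86,0.65,0],
], gripper=[38,38,38,38,38], twist=[0,0,0,0,0])

```text
time: 66.82
tool_pos: [365.6, -397.1, 106.1]
tcp_rot: [3.141, -0.001, -0.246]
contact_force: [0.4, 0.9, 0.2]
grip_width: 41.0
finger_force: 30.0
```

>>> arm_command([
  [0,0,0.6],
  [0,0,0.8],
  [0,0,0.8],
  [0,0,0.64],
  [0,0,0],
], gripper=[38,38,38,38,38], twist=[0,0,0,0,0])

```text
time: 67.45
tool_pos: [366.2, -395.5, 32.7]
tcp_rot: [-3.14, 0.002, -0.245]
contact_force: [0.2, 1.0, -0.3]
grip_width: 41.3
finger_force: 30.0
```

```bash
python3 - <<'E'
from h import *
im,C=snap("wrist","w12"); o=get_obs();print(o["tool_pos"])
h=cv2.cvtColor(im,cv2.COLOR_RGB2HSV); w=((h[:,:,1]<35)&(h[:,:,2]>140)).astype(np.uint8)*255
n,l,s,c=cv2.connectedComponentsWithStats(w[:300,240:420])
print([(c[i].round()+[240,0],s[i]) for i in range(1,n) if s[i,4]>60])
for p in [(463.5,-421,37),(415,-409,37),(366.5,-397,45)]: print(proj(C,p).round())
E
```

```text
[ 366.51545308 -396.13064335   33.59622044]
[(array([326.,  58.]), array([ 34,   0, 105,  99, 731], dtype=int32)), (array([326.,  49.]), array([  51,   11,   71,   77, 4264], dtype=int32)), (array([325., 156.]), array([  39,  113,   96,   95, 4334], dtype=int32)), (array([393., 196.]), array([149, 143,   8, 103, 203], dtype=int32)), (array([320., 255.]), array([  41,  228,   86,   60, 3065], dtype=int32))]
[328.  42.]
[328. 160.]
[328. 265.]
```

>>> arm_command([
  [0,0,0.2],
  [0,0,0.1],
  [0,0,0],
  [0,0,0],
  [0,0,0],
], gripper=[38,38,38,38,38], twist=[0,0,0,0,0])

```text
time: 68.12
tool_pos: [366.3, -396.6, 26.6]
tcp_rot: [3.141, -0.0, -0.246]
contact_force: [-0.3, 1.1, -0.9]
grip_width: 41.3
finger_force: 30.0
```

>>> arm_command([
  [0,0,0.02],
  [0,0,0],
  [0,0,0],
  [0,0,0],
  [0,0,0],
], gripper=[38,42,47,54,56], twist=[0,0,0,0,0])

```text
time: 68.75
tool_pos: [366.3, -396.5, 25.9]
tcp_rot: [-3.142, -0.0, -0.246]
contact_force: [0.1, 0.0, -0.2]
grip_width: 55.3
finger_force: 0.0
```

>>> arm_command([
  [0,0,-0.6],
  [0,0,-1],
  [0,0,-1],
  [1,0,0],
  [0.98,0,0],
], gripper=[56,56,56,91,91], twist=[0,0,0,0,0])

```text
time: 69.38
tool_pos: [415.1, -409.2, 92.8]
tcp_rot: [3.14, -0.002, -0.246]
contact_force: [-0.1, -1.0, 0.8]
grip_width: 71.5
finger_force: 0.0
```

```bash
python3 - <<'E'
from h import *
im,C=snap("wrist","w13"); o=get_obs();print(o["tool_pos"])
t,_=snap("top","t4");T=cam("top")
cv2.imwrite('pics/fin.png',np.hstack([im[60:400,130:520,::-1],cv2.resize(t[180:285,390:495,::-1],(340,340))]))
E
```

```text
[ 417.7426004  -409.84123534   92.69415724]
```

View pics/fin.png

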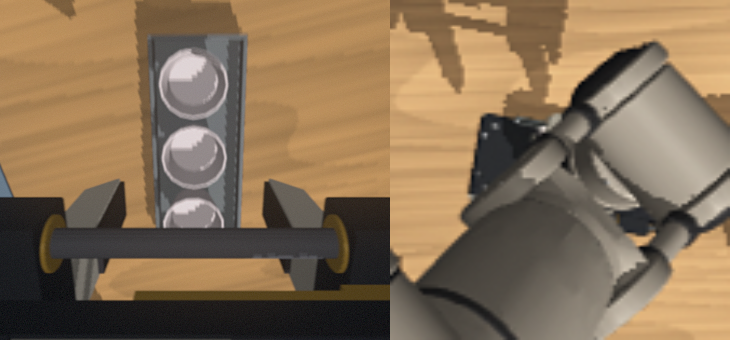

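>>> arm_command([
  [0,0,0],
  [0,0,0.8],
  [0,0,0.8],
  [0,0,0.8],
  [0,0,0.6],
], gripper=[91,91,91,91,91], twist=[0,0,0,0,0])

```text
time: 70.1
tool_pos: [413.3, -408.2, 15.3]
tcp_rot: [-3.141, 0.001, -0.246]
contact_force: [-0.0, -0.1, -0.1]
grip_width: 90.9
finger_force: 0.0
```

>>> arm_command([
  [0,0,0],
  [0,0,0.3],
  [0,0,0],
  [0,0,0],
  [0,0,0],
], gripper=[91,91,91,91,91], twist=[0,0,0,0,0])

```text
time: 70.72
tool_pos: [414.4, -408.7, 8.7]
tcp_rot: [3.141, -0.0, -0.246]
contact_force: [0.2, -0.4, -0.5]
grip_width: 91.4
finger_force: 0.0
```

>>> arm_command([
  [0,0,0.16],
  [0,0,0],
  [0,0,0],
  [0,0,0],
  [0,0,0],
], gripper=[88,84,80,76,73], twist=[0,0,0,0,0])

```text
time: 71.35
tool_pos: [414.3, -408.5, 4.5]
tcp_rot: [-3.142, -0.0, -0.246]
contact_force: [0.4, 0.2, 0.5]
grip_width: 73.8
finger_force: 0.0
```

>>> arm_command([
  [0,0,0],
  [0,0,0],
  [0,0,0],
  [0,0,0],
  [0,0,0],
], gripper=[71,69,67,62,58], twist=[0,0,0,0,0])

```text
time: 71.97
tool_pos: [414.3, -408.6, 4.5]
tcp_rot: [3.142, -0.0, -0.246]
contact_force: [-0.1, -1.1, -0.4]
grip_width: 65.7
finger_force: 30.0
```

>>> arm_command([
  [0,0,0],
  [0,0,-0.2],
  [0,0,-0.2],
  [0,0,-0.2],
  [0,0,-0.2],
], gripper=[58,58,58,58,58], twist=[0,0,0,0,0])

```text
time: 72.6
tool_pos: [414.3, -408.5, 24.8]
tcp_rot: [-3.141, -0.0, -0.246]
contact_force: [-0.3, -0.2, -1.6]
grip_width: 65.7
finger_force: 30.0
```

```bash
python3 - <<'E'
from h import *
im,C=snap("wrist","w14"); o=get_obs();print(o["tool_pos"],o["moment"],o["contact_force"],o["grip_width"])
# tray far wall corners at commanded lift: predicted if level
z=o["tool_pos"][2]-5+20
c=np.array([414.5,-409]);x=np.array([.970,-.242]);y=np.array([.242,.970])
for sx,sy in((80,33),(80,-33)): print(proj(C,tuple(c+sx*x+sy*y)+(z,)).round())
print([im[r,326].tolist() for r in range(0,60,4)])
s,_=snap("scene","s10")
E
```

```text
[ 414.56520932 -408.8037399    25.47370141] [-0.03085518  0.09920516 -0.04646612] [ 0.60110613 -0.36836366 -0.39347971] 65.81014934489293
[245.  92.]
[408.  92.]
[[135, 105, 69], [140, 109, 68], [135, 104, 68], [131, 101, 63], [133, 102, 69], [137, 105, 69], [138, 107, 73], [137, 107, 71], [138, 107, 73], [136, 104, 68], [139, 106, 70], [138, 106, 70], [133, 102, 64], [134, 105, 67], [128, 100, 66]]
```

```bash
python3 - <<'E'
from h import *
im=cv2.imread('pics/w14.png'); sat=cv2.cvtColor(im,cv2.COLOR_BGR2HSV)[:,:,1]
for u in (255,290,326,360,395): print(u,[r for r in range(40,140) if sat[r,u]<60][:1])
E
```

```text
255 [93]
290 [93]
326 [93]
360 [93]
395 [93]
```

>>> arm_command([
  [0,0,-0.3],
  [0,0,-0.4],
  [0,0,-0.4],
  [0,0,-0.3],
  [0.02,-0.2,0],
], gripper=[58,58,58,58,58], twist=[0,0,0,0,0])

```text
time: 73.32
tool_pos: [416.3, -404.3, 60.3]
tcp_rot: [3.141, -0.001, -0.246]
contact_force: [0.1, -0.1, -2.0]
grip_width: 65.6
finger_force: 30.0
```

>>> arm_command([
  [0.03,-0.4,0],
  [0.05,-0.6,0],
  [0.05,-0.6,0],
  [0.05,-0.6,0],
  [0.05,-0.6,0],
], gripper=[58,58,58,58,58], twist=[0,0,0,0,0])

```text
time: 73.95
tool_pos: [439.0, -336.1, 59.4]
tcp_rot: [-3.141, 0.0, -0.245]
contact_force: [0.3, -0.5, -1.9]
grip_width: 66.0
finger_force: 30.0
```

>>> arm_command([
  [0.05,-0.6,0],
  [0.05,-0.6,0],
  [0.05,-0.6,0],
  [0.05,-0.6,0],
  [0.05,-0.6,0],
], gripper=[58,58,58,58,58], twist=[0,0,0,0,0])

```text
time: 74.58
tool_pos: [463.2, -265.1, 59.4]
tcp_rot: [-3.142, -0.0, -0.246]
contact_force: [1.3, -0.2, -2.3]
grip_width: 65.7
finger_force: 30.0
```

>>> arm_command([
  [0.05,-0.6,0],
  [0.05,-0.6,0],
  [0.05,-0.6,0],
  [0.05,-0.6,0],
  [0.05,-0.6,0],
], gripper=[58,58,58,58,58], twist=[0,0,0,0,0])

```text
time: 75.2
tool_pos: [487.5, -193.9, 59.4]
tcp_rot: [-3.142, -0.0, -0.246]
contact_force: [-0.6, 0.0, -1.9]
grip_width: 65.4
finger_force: 30.0
```

>>> arm_command([
  [0.05,-0.6,0],
  [0.05,-0.6,0],
  [0.05,-0.4,0],
  [0.02,-0.2,0],
  [0,0,0],
], gripper=[58,58,58,58,58], twist=[0,0,0,0,0])

```text
time: 75.82
tool_pos: [502.4, -152.1, 59.4]
tcp_rot: [-3.142, -0.0, -0.245]
contact_force: [0.1, 0.4, -2.2]
grip_width: 65.5
finger_force: 30.0
```

```bash
python3 - <<'E'
from h import *
im,C=snap("wrist","w15"); o=get_obs();print(o["tool_pos"],o["grip_width"])
sat=cv2.cvtColor(im,cv2.COLOR_RGB2HSV)
# mat mask corners seen now, blue-grey
t,_=snap("scene","s11")
S=cam("scene"); g=cv2.cvtColor(t,cv2.COLOR_RGB2HSV); m=cv2.inRange(g,(95,40,70),(112,140,190)); m[:195]=0;m[300:]=0;m[:,:205]=0;m[:,362:]=0
m=cv2.morphologyEx(m,cv2.MORPH_OPEN,np.ones((3,3)))
p=np.argwhere(m>0)[:,::-1]
for n,i in(('left',p[:,0].argmin()),('bottom',p[:,1].argmax()),('right',p[:,0].argmax()),('top',p[:,1].argmin())): print(n,p[i],ray(S,*p[i],3).round())
for q in [(396,-256),(396,-36),(694,-262),(700,-42)]: print(proj(S,q+(3,)).round())
E
```

```text
[ 502.31145223 -152.36398913   59.45558247] 65.73361570646584
left [212 238] [ 399. -248.    3.]
bottom [289 299] [ 671. -261.    3.]
right [331 234] [613. -43.   3.]
top [289 211] [468. -44.   3.]
[209. 239.]
[272. 199.]
[297. 305.]
[360. 249.]
```

>>> arm_command([
  [0,0,0.3],
  [0,0,0.4],
  [0,0,0.4],
  [0,0,0.4],
  [0,0,0.3],
], gripper=[58,58,58,58,58], twist=[0,0,0,0,0])

```text
time: 76.55
tool_pos: [502.0, -152.1, 13.5]
tcp_rot: [-3.141, 0.001, -0.246]
contact_force: [0.6, 0.2, -2.8]
grip_width: 65.8
finger_force: 30.0
```

>>> arm_command([
  [0,0,0.1],
  [0,0,0.08],
  [0,0,0.04],
  [0,0,0],
  [0,0,0],
], gripper=[58,58,58,58,58], twist=[0,0,0,0,0])

```text
time: 77.18
tool_pos: [502.4, -152.3, 9.2]
tcp_rot: [-3.142, -0.0, -0.246]
contact_force: [0.2, -0.6, -1.8]
grip_width: 66.1
finger_force: 30.0
```

>>> arm_command([
  [0,0,0.04],
  [0,0,0.02],
  [0,0,0],
  [0,0,0],
  [0,0,0],
], gripper=[58,58,58,58,58], twist=[0,0,0,0,0])

```text
time: 77.8
tool_pos: [502.3, -152.2, 7.5]
tcp_rot: [-3.141, -0.0, -0.246]
contact_force: [-0.4, -0.3, -0.3]
grip_width: 65.8
finger_force: 30.0
```

>>> arm_command([
  [0,0,0],
  [0,0,0],
  [0,0,0],
  [0,0,0],
  [0,0,0],
], gripper=[66,69,73,78,84], twist=[0,0,0,0,0])

```text
time: 78.42
tool_pos: [502.3, -152.2, 7.5]
tcp_rot: [-3.142, -0.0, -0.246]
contact_force: [-0.2, -0.1, -0.7]
grip_width: 82.6
finger_force: 0.0
```

>>> arm_command([
  [0,0,0],
  [0,0,0],
  [0,0,-0.4],
  [0,0,-0.8],
  [0,0,-1],
], gripper=[88,91,91,91,91], twist=[0,0,0,0,0])

```text
time: 79.05
tool_pos: [502.1, -152.1, 63.3]
tcp_rot: [-3.141, 0.001, -0.246]
contact_force: [-0.6, 0.0, 0.7]
grip_width: 91.1
finger_force: 0.0
```

>>> arm_command([
  [0,0,-1],
  [0,0,-1],
  [0,0,-1],
  [0,0,-1],
  [0,0,-1],
], gripper=[91,91,91,91,91], twist=[0,0,0,0,0])

```text
time: 79.68
tool_pos: [502.2, -152.1, 189.0]
tcp_rot: [3.142, -0.001, -0.246]
contact_force: [1.1, -0.7, -1.0]
grip_width: 91.1
finger_force: 0.0
```

>>> arm_command([
  [-1,0,0],
  [-1,0,0],
  [-1,0,0],
  [-0.5,0,0],
  [0,0,0],
], gripper=[91,91,91,91,91], twist=[0,0,0,0,0])

```text
time: 80.3
tool_pos: [417.4, -131.0, 188.0]
tcp_rot: [3.141, -0.001, -0.246]
contact_force: [0.8, -0.0, -0.1]
grip_width: 91.1
finger_force: 0.0
```

```bash
python3 - <<'E'
from h import *
s,S=snap("scene","s12"); im,C=snap("wrist","w16"); o=get_obs(); print(o["time"],o["tool_pos"])
cv2.imwrite('pics/end.png',np.hstack([cv2.resize(s[120:320,200:440,::-1],(480,400)),cv2.resize(im[:,150:500,::-1],(320,366),)[:366].copy() if 0 else cv2.resize(im[:,160:480,::-1],(320,400))]))
E
```

```text
80.4 [ 418.2078032  -131.303106    187.81967282]
```

View pics/end.png

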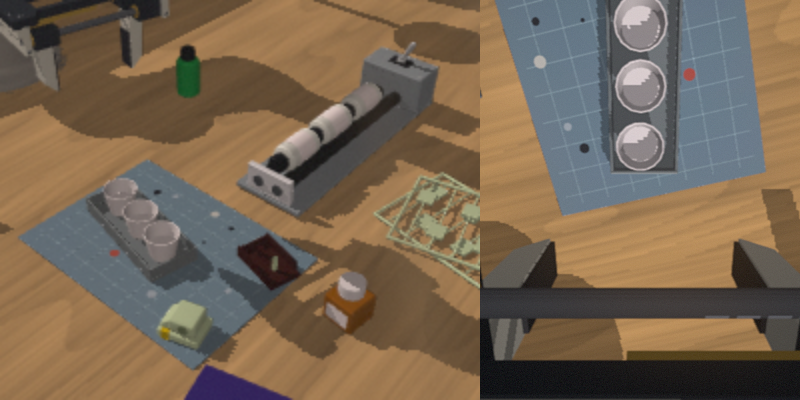

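The picture shows the three cups upright in the tray at crop (120,190), (140,215) and (162,242). The tray lies wholly on the mat, the near edge well inside. The three bottles lie end to end in the groove and the switch leans to on. The hull, cabin, cement jar and green bottle are untouched, so I'm handing in.

```bash
python3 -c "
from plant import *
print(close_job())"
```

```text
the job is handed in; nothing more can be done
None
```

The job is done and handed in at about 80 s: three bottles end to end on the mixer, the switch on, and the tray with its three upright cups wholly on the mat; no verdict came back.

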